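# Shut a leaf drill jig and turn it over

### The arm

A 6-joint arm with a two-finger parallel gripper is mounted at the origin on the work surface. World frame = base frame: x ahead of the robot, y to its left, z up, the work surface at z = 0. Lengths are in m, angles in rad, forces in N, time in s.
With the tool pointing down it reaches from about 0.425 to 0.95 m from the base axis. Payload 3.5 kg.
Tool frame: the origin (TCP) lies at the very end of the fingers, on their centre line; the grasp point (between the pads) lies 19 mm behind it; z points along the fingers, y is the direction in which the jaws open and shut (so a half turn about z gives the same grasp; the last joint's range is limited). The gripper opens to 85 mm and grips with 20 to 120 N. Pads are 22 mm wide; open, the fingers measure 114 mm over their backs; the gripper's body (76 mm by 85 mm) begins 54 mm behind the grasp point. The pads swing forward as they close: fully open they stand 13 mm farther back than shut.
Start: joints at [-1.482, 0.286, 1.577, -0, 1.279, -0.15], TCP at [0.16, -0.656, 0.231] pointing down, gripper open.
Joint ranges: [-2.77, 2.77], [-0.9, 2.22], [0.21, 2.48], [-1.53, 4.67], [0.24, 2.81], [-2.84, 2.84]. Speed limits (rad/s): [2.79, 2.79, 3.14, 3.14, 3.14, 3.14].

### API

Orientations are given as a unit quaternion [x, y, z, w].
In Python, from plant import get_state, read_camera, get_calibration, ticket, search_frame, cut_out, pinpoint gives the robot as it stands.
- The arm moves only by the tool move_arm, never from a script. Its argument "plan" is a list that holds one entry, the list of rows, each a list of 7 numbers: the turn, a rotation vector about the tool's x, y, z in degrees, then the shift along the tool's x, y, z in m, then the finger opening in m, from 0 to 0.0854. In form: [[[ax, ay, az, x, y, z, hand], ...]]. A call has exactly 5 rows; each row is the pose to reach, as a shift and turn from the pose measured when the call began, along the tool's axes at that moment; what a row does not reach only later rows make up. A row lasts 1/8 s, in which the tool goes at most 62.5 mm and 10.7 degrees, less where a joint would pass 70% of its speed; a pose out of reach is approached as far as the arm can. A call with a gripper value outside its range is refused whole. The fingers move at their own pace and stop on an object; "force" is the grip in N (left out, the last holds). Time passes only in rows, so rows that repeat a pose let the fingers close, or fill a call up. It gives the time, the measured TCP pose, the force and the opening at its end, in the units of the state.
- get_state(): the state, without advancing time (a new reading comes with each control period).
- read_camera(name): name is "scene" or "side" or "wrist"; returns the picture (400x640x3 uint8, red, green, blue); there is no depth.
- get_calibration(name): a dict with "mtx" (3x3 intrinsics, pixels), "extrinsics" (4x4, takes a point from camera to world coordinates); the wrist camera has in their place "hand_eye" (4x4, takes a point from camera to tool coordinates, whose origin is the TCP and whose axes are the flange's). Camera axes: x right, y up, looking along -z (the intrinsics and any distortion apply to the point x, -y, -z); pixel columns grow to the right and rows downward; lengths in m; the calibration is good to about 2 mm. A picture is of the moment at which its call begins: read the wrist's pose just before it. get_calibration takes no time and is no camera call.
- ticket.sign_off(): hands the job in, once; it reports no verdict.
Trained networks look in the newest picture that a camera, given by its name, has taken for a name from the list of things; names that differ only in an ending like _2 or _b are one class to them, and where a whole thing is asked for, a point or a joint stands for the part that bears it (a point fixed in the world has none). Each returns a list of dicts, best first, with "p" (0 to 1); they miss things now and then, are a little off and sometimes report something else, mostly with a low value. They report only what shows in the picture. A call takes as long as a camera call. They do not tell look-alikes from the thing itself.
- search_frame(camera, query): "centre" ([column, row] in pixels, amid what is visible of it).
- cut_out(camera, query): "pixels" (400x640 bool, what is visible of it) and "centre" ([column, row] in pixels, amid what is visible of it).
- pinpoint(camera, query): "centre" ([column, row] in pixels: a listed point, or the origin of a listed thing).
The state is a dict: "time": time; "qpos": joint angles; "dq": joint speeds; "joint_efforts": joint torques, N m; "eef_pos": TCP position; "tcp_rot": TCP orientation; "contact_force": force on the tool from outside, world axes, zero at the start; "wrist_torque": the same for the moment, N m; "opening": opening from 0.0 (shut) to 1.0 (fully open).
Only numpy, scipy, OpenCV 4.12 (cv2) and the standard library are available. Lean on these libraries where they do the work, as an engineer would, in place of code of your own. Each camera call takes 0.05 s, during which the arm holds its last target.

### The job

The drill jig on the bench stands open with a link plate lying in its nest. Swing the hinged leaf over and press it down until the spring catch snaps over its edge and holds it, then turn the whole jig over so that it stands flat on the leaf's four feet with the drill bushes upward and the plate still shut inside. Lay it over under control, do not let it fall or slam over, and do not knock the other tools on the bench.

Things in the scene. Friction and masses are not known exactly. Their poses are not given: they have to be found in the camera images.
- jig: Aluminium turnover drill jig, loose, 0.64 kg plus the plate; 110 x 110 mm in plan, 64 mm high when shut, plus the hand bar. Origin: centre of the underside, level with the base feet. Own x runs from hand bar to hinge, y along the hinge, z from base to leaf: up at the start, down when turned over (the origin is then 64 mm above the bench).
- jig_edge (a point): Middle of the jig's lower hinge-side edge (jig x = +55, y = 0, z = 0 mm). The four base feet (jig z 0 to 16 mm) and the four leaf feet (z 48 to 64 mm), each 14 x 14 mm at the corners, are flush with the outer edges, so the jig can roll over this edge, stand on this 64 mm wide side face, and roll on over the leaf feet's edge.
- jig_bushes (a point): Centre of the underside of the base plate (jig x = y = 0, z = 16 mm; the plate is 10 mm thick). Two steel drill bushes, 18 mm across, stand out 5 mm here at y = +28 and -28 mm: hidden below at the start, on top when the jig is turned over.
- jig_bar (a point): Middle of the hand bar: a fixed round steel bar, 12 mm diameter (towards +y of the bench at the start), along the jig's y at x = -105, z = 32 mm in the jig's frame; free from y = -44 to +44 mm between two 8 mm lugs. Its centre is 50 mm from the jig's bar-side edge, and 32 mm above the bench whichever way up the jig stands.
- jig_hinge (a point): Middle of the leaf's hinge axis, at x = +48, y = 0, z = 44 mm in the jig's frame; the axis is along the jig's y.
- jig_catch (a point): Nose of the spring catch: a 16 mm wide steel arm on the bar-side edge at jig y = +22 to +38 mm, reaching x = -64 mm and z = 62 mm. The nose slopes, overhangs the leaf's free edge by 3.5 mm and gives way as the leaf is pressed down past it.
- leaf_edge (a point): Middle of the leaf's free edge on its outer (foot-side) face, 103 mm from the hinge axis; turns with the leaf, z normal to that face. The leaf is a frame 110 x 110 x 8 mm, 0.2 kg, with a 50 x 56 mm window; the bar along the free edge is 30 mm wide, and clear between its corner feet from y = -41 to +41 mm. Shut, its outer face is at jig z = 48 mm.
- leaf (a joint): Opening of the leaf, rad: 0 shut, 1.57 upright, 2.05 leaning back at its stop. The hinge is a little stiff: within 0.4 rad of upright the leaf stays where left; lower, it falls until it rests on the catch's nose at about 0.14. Then a steady press of 6 to 12 N near the free edge snaps it shut, and the catch holds it, also upside down.
- link: Dark link plate with round ends, 90 x 40 x 12 mm, 0.12 kg, loose in the jig's nest (1.5 mm play), its length along the jig's y. Origin: centre of its underside, at x = y = 0, z = 26 mm in the jig's frame (about 27 mm when upside down in the shut jig).
- caliper: Bystander, to be left alone: sliding caliper lying flat, 230 mm long, 16 mm high. Origin at its underside.
- square: Bystander, to be left alone: engineer's square lying flat, 110 mm stock and 160 mm blade, 20 mm high. Origin at its underside.
- block: Bystander, to be left alone: ground steel setting block with holes, 75 x 50 x 25 mm. Origin at its underside.
- vblock: Bystander, to be left alone: steel V-block, 60 x 46 x 42 mm. Origin at its underside.
- oilcan: Bystander, to be left alone: grey oil can with a thin spout, 68 mm across, 143 mm high. Origin at its underside.
- mallet: Bystander, to be left alone: soft-faced mallet lying down, head 125 mm, handle 245 mm, 40 mm high. Origin at its underside.
- spanner: Bystander, to be left alone: flat spanner, 180 mm long. Origin at its underside.
Things that resemble listed ones, but are neither listed nor needed, are in the scene too. Leave any orange or yellow look-alike of the jig alone.

How it is judged:
By the outcome, as a careful person would: the job done as asked, in the order asked, and still so for the second after the job is handed in, with the robot touching nothing.
It also fails if it takes over 59 s, if anything falls off the work surface, if the arm or the gripper's body presses on something with over 40 N, if the wrist force passes 120 N, or if a joint passes its speed limit or range.

## Working session

There is one attempt and no reset: what is moved stays moved. The work goes in short steps, Python scripts to look and compute and a tool call to move; the robot and the scene stay as the last step left them, time stands still between calls to the robot, and variables do not carry over. Pictures are saved under pics/ and viewed, and the job is handed in when it is done.

Besides the shell and the picture viewer there is one more tool, called after ">>>" in YAML: its name, and indented under it one key for each argument. move_arm: Moves the arm, as the interface text tells. Its arguments: {"type":"object","properties":{"plan":{"type":"array","items":{"type":"array","items":{"type":"array","items":{"type":"number"}}}},"force":{"type":"number"}},"required":["plan"]}

```bash
ls; mkdir -p pics; python3 - <<'E'
from plant import *
import cv2
s=get_state(); print(s)
for n in ["scene","side","wrist"]:
    im=read_camera(n); cv2.imwrite(f"pics/{n}0.png",im[:,:,::-1])
    c=get_calibration(n); print(n,c)
E
```

```text
pics
{'time': 0.0, 'qpos': array([-1.48201981e+00,  2.87155032e-01,  1.57820840e+00,  1.62037178e-05,
        1.27859872e+00, -1.50011532e-01]), 'dq': array([ 3.96547424e-05, -1.98470492e-04,  2.30979140e-03,  2.45049790e-04,
       -1.84521569e-03,  1.08015355e-05]), 'joint_efforts': array([ 2.09950235e-04, -4.05977511e+01, -2.92627501e+01, -1.19745664e-04,
        5.79454936e-03, -7.16196553e-06]), 'eef_pos': array([ 0.1596195 , -0.65516666,  0.22993727]), 'tcp_rot': array([ 9.92880579e-01,  1.19108156e-01,  4.40203685e-05, -1.18395406e-03]), 'contact_force': array([0.31246524, 0.76963344, 0.30528405]), 'wrist_torque': array([ 0.00576802, -0.00564237,  0.00908552]), 'opening': 1.0003588621934085}
scene {'mtx': array([[402.15172844,   0.        , 320.66608939],
       [  0.        , 402.15172844, 199.93833002],
       [  0.        ,   0.        ,   1.        ]]), 'extrinsics': array([[-7.75196592e-02, -7.44259528e-01,  6.63376558e-01,
         1.30097445e+00],
       [ 9.96990088e-01, -5.86773108e-02,  5.06728551e-02,
         8.60841485e-02],
       [ 1.21139725e-03,  6.65307995e-0
[... 383 characters left out ...]
[-0.51717082, -0.59082129,  0.61924514,  0.91483263],
       [ 0.00750895,  0.7203568 ,  0.69356305,  1.05804906],
       [ 0.        ,  0.        ,  0.        ,  1.        ]])}
wrist {'mtx': array([[318.65568793,   0.        , 317.57447898],
       [  0.        , 318.65568793, 203.90221044],
       [  0.        ,   0.        ,   1.        ]]), 'hand_eye': array([[ 1.16045345e-04,  9.49297723e-01,  3.14378465e-01,
         8.17720814e-02],
       [ 9.99999993e-01, -1.21542591e-04, -2.11604484e-06,
         3.42438956e-04],
       [ 3.62016167e-05,  3.14378463e-01, -9.49297730e-01,
        -1.42539834e-01],
       [ 0.00000000e+00,  0.00000000e+00,  0.00000000e+00,
         1.00000000e+00]])}
```

View pics/scene0.png

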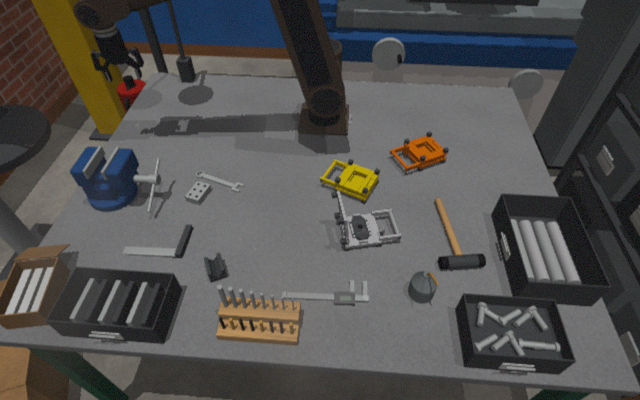

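View pics/side0.png

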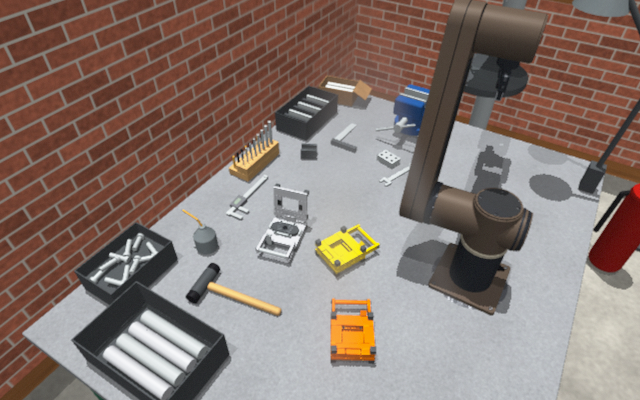

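View pics/wrist0.png

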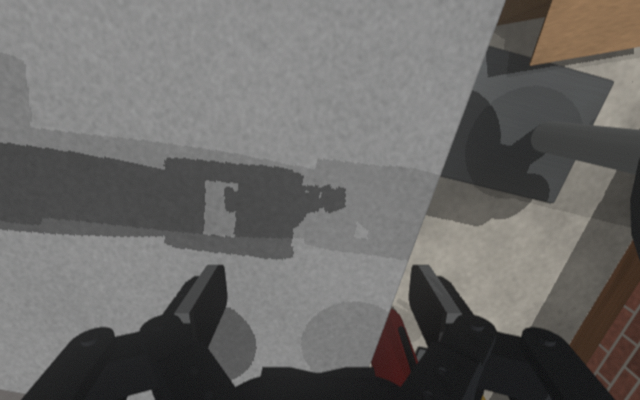

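```bash
python3 - <<'E'
from plant import *
for n in ["scene","side"]:
    for q in ["jig_bar","jig_hinge","jig_catch","leaf_edge","link","jig_edge"]:
        print(n,q,[(round(d['p'],2),[round(float(x),1) for x in d['centre']]) for d in pinpoint(n,q)])
print(get_state()['time'])
E
```

```text
scene jig_bar [(0.82, [393.0, 223.4]), (0.65, [399.2, 161.0]), (0.6, [330.5, 170.2]), (0.51, [360.3, 231.0]), (0.42, [416.8, 291.2])]
scene jig_hinge [(0.9, [369.8, 183.8]), (0.71, [437.2, 148.2]), (0.7, [347.7, 227.6])]
scene jig_catch [(0.73, [407.0, 148.1]), (0.7, [381.2, 226.8]), (0.7, [461.0, 266.7]), (0.58, [346.2, 165.2]), (0.58, [214.6, 269.0]), (0.22, [338.3, 235.6])]
scene leaf_edge [(0.94, [340.0, 205.0]), (0.74, [412.0, 151.4]), (0.15, [380.7, 226.8])]
scene link [(0.8, [361.2, 229.6])]
scene jig_edge [(0.73, [372.8, 193.7]), (0.62, [434.7, 154.3]), (0.56, [334.8, 235.0])]
side jig_bar [(0.89, [365.4, 230.8]), (0.73, [348.9, 303.9]), (0.7, [270.4, 252.0])]
side jig_hinge [(0.96, [352.2, 350.9]), (0.76, [290.1, 212.0]), (0.67, [329.0, 251.9]), (0.51, [243.1, 194.9]), (0.23, [399.4, 175.1])]
side jig_catch [(0.84, [361.5, 317.4]), (0.73, [358.9, 245.0]), (0.68, [271.0, 231.3])]
side leaf_edge [(0.7, [356.6, 238.5]), (0.62, [352.4, 315.0]), (0.6, [291.7, 189.1])]
side link [(0.82, [286.6, 228.9])]
side jig_edge [(0.77, [322.0, 264.2]), (0.32, [207.6, 246.5])]
0.75
```

```bash
cat > h.py <<'E'
import numpy as np, cv2
from plant import *
from scipy.optimize import least_squares
from scipy.spatial.transform import Rotation as R
def cam(n,s=None):
    c=get_calibration(n); K=c['mtx']
    if 'extrinsics' in c: T=c['extrinsics']
    else:
        s=s or get_state(); T=np.eye(4); T[:3,:3]=R.from_quat(s['tcp_rot']).as_matrix(); T[:3,3]=s['eef_pos']; T=T@c['hand_eye']
    return K,T
def proj(n,P,s=None):
    K,T=cam(n,s); P=np.atleast_2d(P); q=(P-T[:3,3])@T[:3,:3]
    q=q*[1,-1,-1]; u=q@K.T; return u[:,:2]/u[:,2:]
def tri(obs):
    f=lambda p: np.concatenate([proj(n,p)[0]-uv for n,uv in obs])
    return least_squares(f,[0.6,0.1,0.03])
def jp(name,th=0):
    d={'jig_bar':(-.105,0,.032),'jig_hinge':(.048,0,.044),'jig_catch':(-.064,.030,.062),'link':(0,0,.026),'jig_edge':(.055,0,0)}
    if name=='leaf_edge':
        # shut: outer face z=.048, x=.048-.103 ; hinge z .044
        r=np.array([-.103,.004]); c,s=np.cos(th),np.sin(th)
        return np.array([.048+r[0]*c+r[1]*s,0,.044-r[0]*s+r[1]*c])
    return np.array(d[name])
E
python3 - <<'E'
from h import *
O={'jig_bar':[('scene',(393,223.4)),('side',(270.4,252))],'jig_hinge':[('scene',(347.7,227.6)),('side',(290.1,212))],
'jig_catch':[('scene',(381.2,226.8)),('side',(271,231.3))],'leaf_edge':[('scene',(340,205)),('side',(291.7,189.1))],
'link':[('scene',(361.2,229.6)),('side',(286.6,228.9))],'jig_edge':[('scene',(334.8,235.))]}
for k,o in O.items():
    if len(o)>1:
        r=tri(o); print(k,r.x.round(4),r.fun.round(1))
def f(v):
    x,y,a,th=v; c,s=np.cos(a),np.sin(a); e=[]
    for k,o in O.items():
        p=jp(k,th); P=np.array([x+c*p[0]-s*p[1],y+s*p[0]+c*p[1],p[2]])
        for n,uv in o: e+=list(proj(n,P)[0]-uv)
    return np.array(e)
r=least_squares(f,[0.6,0.1,-1.57,1.8],loss='soft_l1'); print(r.x,f(r.x).reshape(-1,2).round(1))
import cv2
for n in ['scene','side']:
    im=cv2.imread(f'pics/{n}0.png')
    u=proj(n,[r.x[0],r.x[1],.03])[0].astype(int)
    cv2.imwrite(f'pics/{n}0c.png',cv2.resize(im[u[1]-70:u[1]+70,u[0]-90:u[0]+90],None,fx=4,fy=4,interpolation=2))
E
```

```text
jig_bar [0.5401 0.248  0.0317] [ 1.   0.8  1.1 -0.6]
jig_hinge [0.5759 0.1047 0.0533] [-1.7 -1.5 -2.1  1.4]
jig_catch [0.5737 0.2043 0.0597] [-0.6 -0.5 -0.7  0.4]
leaf_edge [0.573  0.0832 0.1426] [-0.2 -0.2 -0.3  0.2]
link [0.5592 0.1474 0.0243] [-1.2 -1.  -1.4  0.9]
[ 0.56121889  0.14232693 -1.35843464  1.64833127] [[-0.   0.4]
 [ 2.  -1.2]
 [-5.  -0.9]
 [ 0.8  2.2]
 [ 1.9  0.1]
 [-3.   0.9]
 [-0.  -0.8]
 [-0.6 -0.7]
 [-2.9 -0.9]
 [-1.  -0.7]
 [ 5.   0.9]]
```

View pics/scene0c.png

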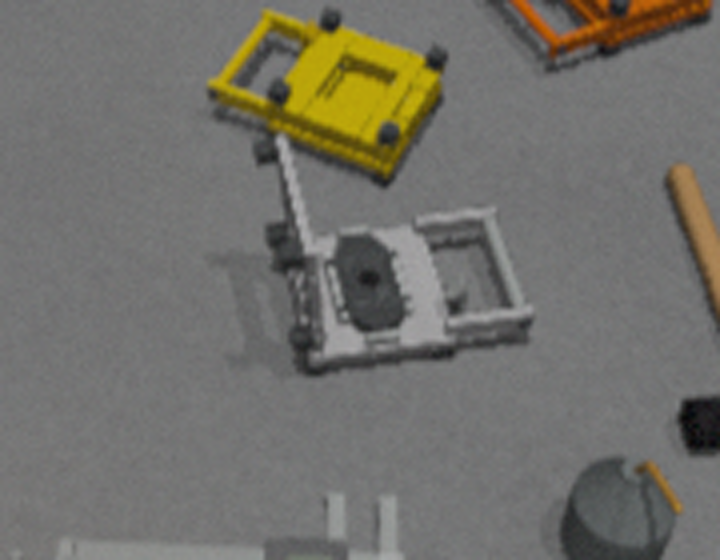

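View pics/side0c.png

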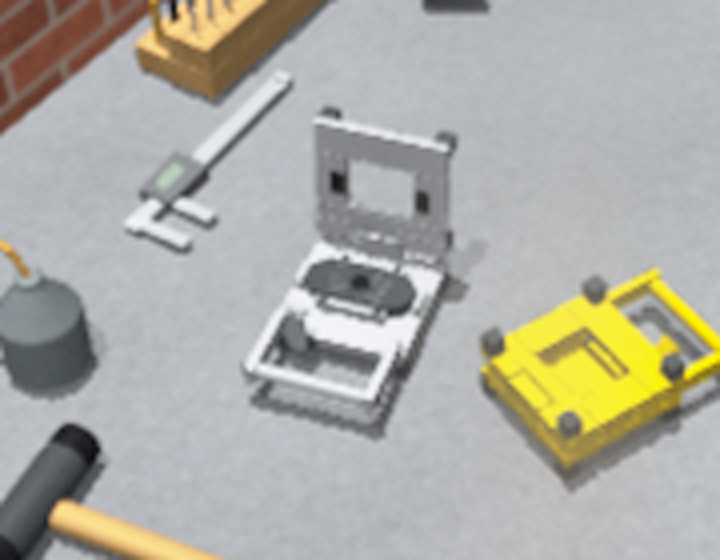

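```bash
cat >> h.py <<'E'
def bp(n,uv,z=0.,s=None):
    K,T=cam(n,s); d=np.linalg.inv(K)@[uv[0],uv[1],1]; d=T[:3,:3]@(d*[1,-1,-1]); t=(z-T[2,3])/d[2]; return T[:3,3]+t*d
def rel(P,s=None):
    s=s or get_state(); return R.from_quat(s['tcp_rot']).as_matrix().T@(np.array(P)-s['eef_pos'])
J=np.array([0.5612,0.1423,-1.358])
def jw(p,J=J):
    c,s=np.cos(J[2]),np.sin(J[2]); return np.array([J[0]+c*p[0]-s*p[1],J[1]+s*p[0]+c*p[1],p[2]])
E
python3 - <<'E'
from h import *
for nm,uv,z in [('vise',(110,160),.1),('viseR',(155,190),.0),('blk',(198,190),.02),('span',(225,182),0),('spanR',(242,188),0),('sqTip',(188,228),.02),('sqL',(125,252),.02),('vb',(215,268),.04),('calL',(285,296),.01),('calR',(368,285),.01),('calTop',(348,282),.01),('rack',(300,310),.05),('oil',(420,275),.14),('malhandle',(437,202),.02),('yelbar',(322,180),.032),('yelR',(378,182),.06),('yelbot',(368,200),0),('orange',(395,155),.03)]:
    print(nm,bp('scene',uv,z).round(3))
for p in [(.055,.055,0),(.055,-.055,0),(.174+.055,-.055,0),(.174+.055,.055,0),(.174+.105,.055,.03),(.174+.105,-.055,0.03)]:print('final',jw(p).round(3),proj('scene',jw(p)).round(0))
print(rel([.60,.02,.27]).round(3), rel(jw((.13,0,.25))).round(3), jw((.13,0,.25)))
E
```

```text
vise [ 0.404 -0.659  0.1  ]
viseR [ 0.432 -0.533  0.   ]
blk [ 0.438 -0.381  0.02 ]
span [ 0.377 -0.31   0.   ]
spanR [ 0.4   -0.247  0.   ]
sqTip [ 0.594 -0.367  0.02 ]
sqL [ 0.693 -0.521  0.02 ]
vb [ 0.737 -0.244  0.04 ]
calL [ 0.79  -0.048  0.01 ]
calR [0.739 0.172 0.01 ]
calTop [0.734 0.118 0.01 ]
rack [0.846 0.    0.05 ]
oil [0.778 0.285 0.14 ]
malhandle [0.43 0.39 0.02]
yelbar [0.373 0.019 0.032]
yelR [0.395 0.2   0.06 ]
yelbot [0.421 0.173 0.   ]
orange [0.228 0.265 0.03 ]
final [0.627 0.1   0.   ] [[343. 251.]]
final [0.519 0.077 0.   ] [[337. 222.]]
final [ 0.556 -0.093  0.   ] [[281. 228.]]
final [ 0.663 -0.07   0.   ] [[283. 258.]]
final [ 0.674 -0.119  0.03 ] [[265. 254.]]
final [ 0.566 -0.142  0.03 ] [[263. 223.]]
[ 0.588 -0.552 -0.039] [ 0.576 -0.551 -0.019] [0.58865522 0.01523226 0.25      ]
```

>>> move_arm:
  plan:
    - [[0,0,0,0.04,-0.04,-0.02,0],[0,0,0,0.08,-0.08,-0.02,0],[0,0,0,0.13,-0.12,-0.02,0],[0,0,0,0.17,-0.16,-0.02,0],[0,0,0,0.21,-0.2,-0.02,0]]
  force: 40

```text
time: 1.38
eef_pos: [0.3173, -0.4101, 0.2516]
tcp_rot: [0.993, 0.119, 0.0, 0.0]
contact_force: [0.3, 0.2, -0.1]
opening: 0.001
```

>>> move_arm:
  plan:
    - [[0,0,0,0.04,-0.04,0,0],[0,0,0,0.08,-0.08,0,0],[0,0,0,0.13,-0.12,0,0],[0,0,0,0.17,-0.16,0,0],[0,0,0,0.21,-0.2,0,0]]

```text
time: 2.0
eef_pos: [0.4749, -0.1644, 0.252]
tcp_rot: [0.993, 0.119, 0.001, 0.001]
contact_force: [0.7, -1.6, -0.7]
opening: -0.002
```

```bash
python3 - <<'E'
from h import *
s=get_state(); print(s['time'],s['eef_pos'],s['tcp_rot'],s['opening'],rel(jw((.13,0,.25))).round(3))
E
```

```text
2.0 [ 0.47487356 -0.16441308  0.25197327] [9.92878164e-01 1.19129889e-01 6.92827890e-04 7.35072886e-04] -0.0024045567568088053 [ 0.153 -0.148  0.002]
```

>>> move_arm:
  plan:
    - [[0,0,0,0.045,-0.04,0,0],[0,0,0,0.085,-0.08,0,0],[0,0,0,0.13,-0.12,0,0],[0,0,0,0.153,-0.145,0,0],[0,0,0,0.153,-0.145,0,0]]

```text
time: 2.62
eef_pos: [0.5898, 0.0147, 0.2518]
tcp_rot: [0.993, 0.121, 0.001, 0.001]
contact_force: [-0.4, 0.6, -0.4]
opening: 0.001
```

```bash
python3 - <<'E'
from h import *
s=get_state(); print(s['time'],s['eef_pos'],s['tcp_rot'])
im=read_camera('wrist'); cv2.imwrite('pics/w1.png',im[:,:,::-1])
for q in ["jig_bar","jig_hinge","jig_catch","leaf_edge","link","jig_edge"]:
        print(q,[(round(d['p'],2),[round(float(x),1) for x in d['centre']]) for d in pinpoint('wrist',q)], proj('wrist',jw(jp(q,1.65)),s).round(0))
E
```

```text
2.625 [0.58983291 0.01472262 0.25184964] [9.92657856e-01 1.20952277e-01 6.93222162e-04 6.68529521e-04]
jig_bar [(0.97, [111.1, 170.3]), (0.6, [79.6, 354.3])] [[113. 168.]]
jig_hinge [(0.83, [237.0, 170.9]), (0.78, [154.6, 295.0]), (0.28, [253.9, 165.3])] [[243. 174.]]
jig_catch [(0.88, [44.1, 390.4]), (0.7, [138.0, 144.8]), (0.58, [207.8, 351.5])] [[130. 146.]]
leaf_edge [(0.81, [229.8, 198.7]), (0.58, [38.8, 370.8])] [[231. 202.]]
link [(0.65, [203.1, 174.3])] [[206. 169.]]
jig_edge [(0.76, [3.2, 360.0]), (0.7, [255.8, 163.9])] [[257. 166.]]
```

View pics/w1.png

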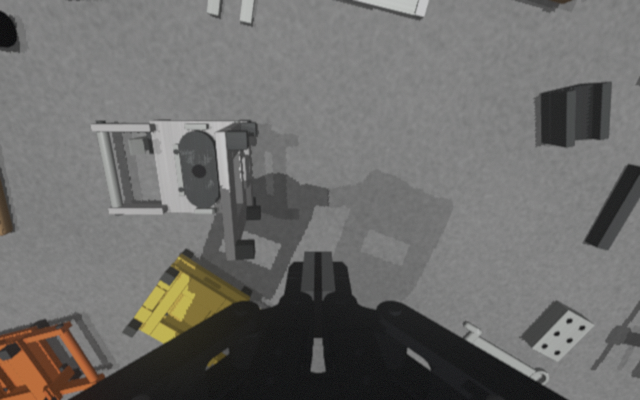

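```bash
cat >> h.py <<'E'
def fit(O,x0,fixth=None):
    def f(v):
        x,y,a=v[:3]; th=v[3] if fixth is None else fixth; e=[]
        for k,n,uv,s in O:
            e+=list(proj(n,jw(jp(k,th),(x,y,a)),s)[0]-uv)
        return np.array(e)
    r=least_squares(f,x0,loss='soft_l1',f_scale=1.5); return r.x,f(r.x).reshape(-1,2)
E
python3 - <<'E'
from h import *
s=dict(eef_pos=np.array([0.58983291,0.01472262,0.25184964]),tcp_rot=[9.92657856e-01,1.20952277e-01,6.93222162e-04,6.68529521e-04])
W=dict(jig_bar=(111.1,170.3),jig_hinge=(237,170.9),jig_catch=(138,144.8),leaf_edge=(229.8,198.7),link=(203.1,174.3),jig_edge=(255.8,163.9))
O=[(k,'wrist',v,s) for k,v in W.items()]
A=[(k,n,v,None) for k,n,v in [('jig_bar','scene',(393,223.4)),('jig_bar','side',(270.4,252)),('jig_catch','scene',(381.2,226.8)),('jig_catch','side',(271,231.3)),('leaf_edge','scene',(340,205)),('leaf_edge','side',(291.7,189.1)),('link','scene',(361.2,229.6)),('link','side',(286.6,228.9)),('jig_hinge','side',(290.1,212))]]
for o in (O,O+A):
    x,e=fit(o,[.56,.14,-1.36,1.65]); print(x.round(4)); print(e.round(1).tolist())
im=cv2.imread('pics/w1.png'); x=x
for p in [(a,b,0) for a in(-.055,.055) for b in (-.055,.055)]+[(-.105,-.044,.032),(-.105,.044,.032),(-.064,.022,.062),(-.064,.038,.062)]+[tuple(jp('leaf_edge',x[3])+[0,b,0]) for b in(-.055,.055)]:
    u=proj('wrist',jw(p,x[:3]),s)[0]; cv2.circle(im,tuple(int(q) for q in u.round()),2,(0,0,255),-1)
cv2.imwrite('pics/w1c.png',cv2.resize(im[90:290,60:340],None,fx=2.8,fy=2.8))
E
```

```text
[ 0.5619  0.1445 -1.3279  1.6643]
[[0.2, -0.9], [4.4, 0.7], [-10.8, 2.3], [0.0, 0.1], [0.8, -6.0], [-0.9, 0.1]]
[ 0.562   0.1442 -1.3321  1.6612]
[[0.4, -1.2], [4.7, 0.9], [-10.3, 2.0], [0.1, 0.4], [1.2, -6.0], [-0.6, 0.3], [0.4, -0.1], [2.2, -0.7], [2.7, -0.1], [-3.1, 1.5], [0.3, -0.1], [-1.5, -0.8], [-2.2, -0.6], [-1.6, -0.4], [-0.1, 2.4]]
```

View pics/w1c.png

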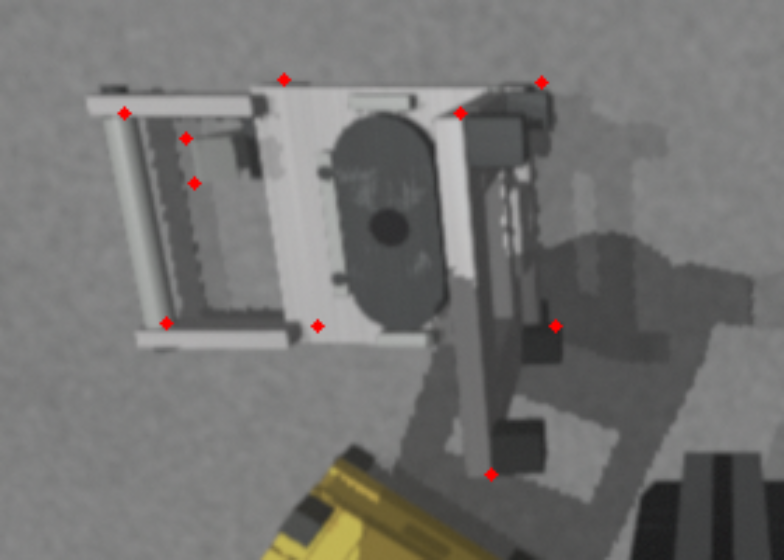

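```bash
cat > draw.py <<'E'
from h import *
def wire(im,n,J,th,s=None,col=(0,0,255)):
    def ln(a,b,c=col):
        u=proj(n,jw(a,J),s)[0];v=proj(n,jw(b,J),s)[0]
        cv2.line(im,tuple(int(q*8) for q in u),tuple(int(q*8) for q in v),c,1,cv2.LINE_AA,3)
    h=.055
    for z in (.016,.026):
        q=[(-h,-h,z),(h,-h,z),(h,h,z),(-h,h,z)]
        for i in range(4): ln(q[i],q[(i+1)%4])
    ln((-.105,-.044,.032),(-.105,.044,.032),(255,0,0))
    q=[(-.064,.022,.062),(-.064,.038,.062)]; ln(*q,(0,255,0)); ln((-.064,.022,.062),(-.06,.022,.016),(0,255,0)); ln((-.064,.038,.062),(-.06,.038,.016),(0,255,0))
    e=jp('leaf_edge',th); 
    r=np.array([.007,.004]); c,s_=np.cos(th),np.sin(th); b=np.array([.048+r[0]*c+r[1]*s_,0,.044-r[0]*s_+r[1]*c])
    q=[e+[0,-h,0],e+[0,h,0],b+[0,h,0],b+[0,-h,0]]
    for i in range(4): ln(q[i],q[(i+1)%4],(255,0,255))
E
python3 - <<'E'
from draw import *
s=dict(eef_pos=np.array([0.58983291,0.01472262,0.25184964]),tcp_rot=[9.92657856e-01,1.20952277e-01,6.93222162e-04,6.68529521e-04])
J=(.562,.1442,-1.332)
im=cv2.resize(cv2.imread('pics/w1.png'),None,fx=1,fy=1); wire(im,'wrist',J,1.661,s)
a=cv2.resize(im[90:250,60:340],None,fx=2.8,fy=2.8)
im=cv2.imread('pics/scene0.png'); wire(im,'scene',J,1.661)
b=cv2.resize(im[180:260,310:420],None,fx=5,fy=5)
cv2.imwrite('pics/wc2.png',a); cv2.imwrite('pics/sc2.png',b)
E
```

```text
(no output)
```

View pics/wc2.png

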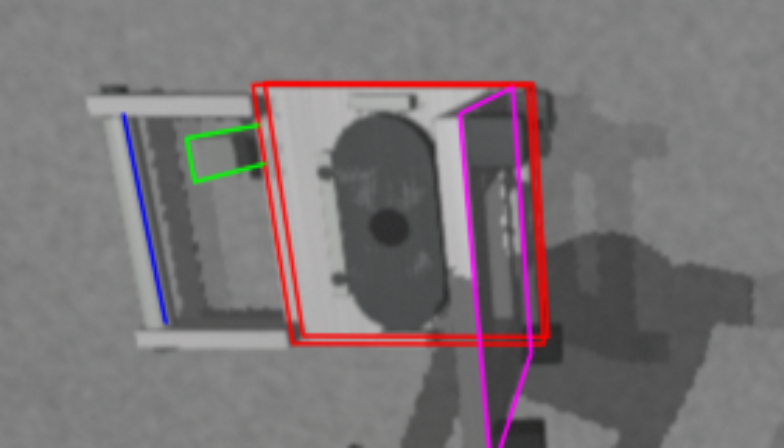

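View pics/sc2.png

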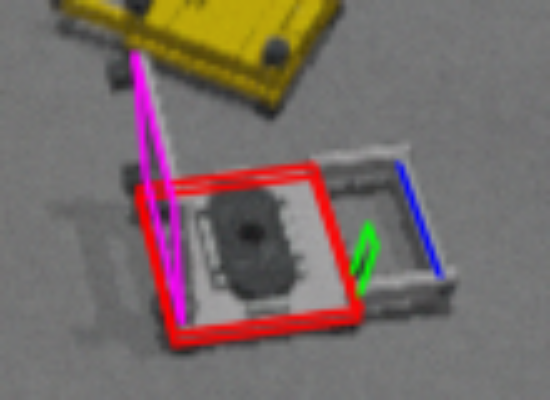

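```bash
sed -i 's/^J=.*/J=np.array([0.562,0.1445,-1.333])/' h.py; python3 - <<'E'
from h import *
for p in [(.10,0,.12),(.07,0,.12),(.03,0,.12),(0,0,.12)]: print(rel(jw(p)).round(4))
E
```

```text
[ 0.0049 -0.0357  0.1321]
[ 0.0049 -0.0657  0.132 ]
[ 0.0049 -0.1057  0.132 ]
[ 0.0048 -0.1357  0.1319]
```

>>> move_arm:
  plan:
    - [[0,0,0,0.005,-0.015,0.04,0],[0,0,0,0.005,-0.033,0.09,0],[0,0,0,0.005,-0.036,0.132,0],[0,0,0,0.005,-0.06,0.132,0],[0,0,0,0.005,-0.07,0.132,0]]

```text
time: 3.6
eef_pos: [0.577, 0.0806, 0.1195]
tcp_rot: [0.993, 0.118, 0.0, 0.001]
contact_force: [0.3, -1.6, -0.2]
opening: -0.001
```

>>> move_arm:
  plan:
    - [[0,0,0,0,-0.012,0,0],[0,0,0,0,-0.025,0,0],[0,0,0,0,-0.04,0,0],[0,0,0,0,-0.05,0,0],[0,0,0,0,-0.055,0,0]]

```text
time: 4.22
eef_pos: [0.5639, 0.135, 0.1195]
tcp_rot: [0.993, 0.119, 0.0, 0.001]
contact_force: [0.1, -0.4, 0.1]
opening: 0.003
```

```bash
python3 - <<'E'
from h import *
s=get_state(); print(s['time'],s['eef_pos'],s['tcp_rot'],s['contact_force'])
c,q=np.cos(J[2]),np.sin(J[2]); d=s['eef_pos'][:2]-J[:2]; print('jig xy',c*d[0]+q*d[1],-q*d[0]+c*d[1])
for n in ['side','scene']:
    im=read_camera(n); u=proj(n,jw((0,0,.05)))[0].astype(int)
    cv2.imwrite(f'pics/{n}2.png',cv2.resize(im[u[1]-70:u[1]+70,u[0]-90:u[0]+90,::-1],None,fx=3,fy=3))
E
```

```text
4.225 [0.56389555 0.13495934 0.1194663 ] [9.92931391e-01 1.18686002e-01 3.05524342e-04 8.89799042e-04] [ 0.08729689 -0.41782113  0.05767292]
jig xy 0.009718695788533025 -0.00040520673148900475
```

View pics/side2.png

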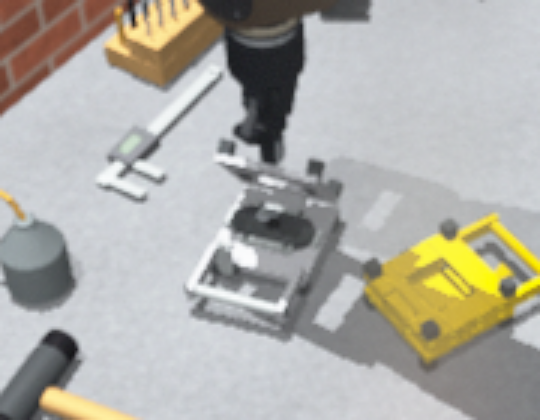

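View pics/scene2.png

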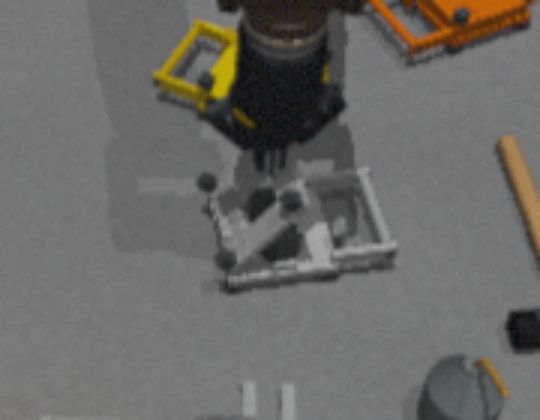

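```bash
python3 - <<'E'
from h import *
for p in [(-.038,.004,.12),(-.038,.004,.075),(-.038,.004,.048)]: print(rel(jw(p)).round(4))
E
```

```text
[ 0.0044 -0.048  -0.0007]
[ 0.0044 -0.0481  0.0443]
[ 0.0044 -0.0482  0.0713]
```

>>> move_arm:
  plan:
    - [[0,0,0,0.002,-0.015,-0.01,0],[0,0,0,0.004,-0.035,-0.01,0],[0,0,0,0.004,-0.048,-0.01,0],[0,0,0,0.004,-0.048,0,0],[0,0,0,0.004,-0.048,0.02,0]]

```text
time: 4.95
eef_pos: [0.5569, 0.1823, 0.0988]
tcp_rot: [0.993, 0.119, 0.001, 0.001]
contact_force: [0.5, -0.1, -0.4]
opening: 0.001
```

```bash
python3 - <<'E'
from h import *
s=get_state(); print(s['time'],s['eef_pos'],s['tcp_rot'],s['contact_force'])
print(rel(jw((-.038,.004,.062))).round(4))
for n in ['side','scene']:
    im=read_camera(n); u=proj(n,jw((0,0,.05)))[0].astype(int)
    cv2.imwrite(f'pics/{n}3.png',cv2.resize(im[u[1]-70:u[1]+70,u[0]-90:u[0]+90,::-1],None,fx=3,fy=3))
E
```

```text
4.95 [0.55689385 0.18232718 0.0987687 ] [9.92905970e-01 1.18893878e-01 9.54657774e-04 1.03368198e-03] [ 0.5086826  -0.05701606 -0.39545522]
[-0.     -0.0001  0.0368]
```

View pics/side3.png

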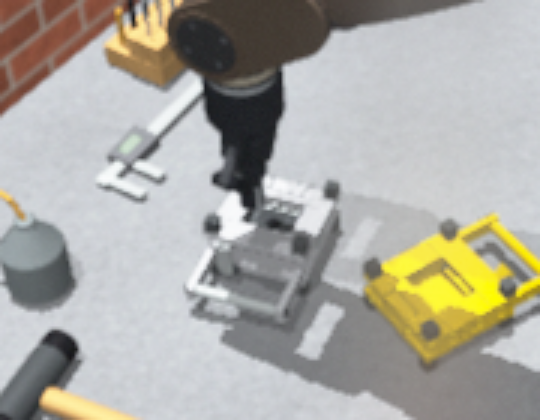

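View pics/scene3.png

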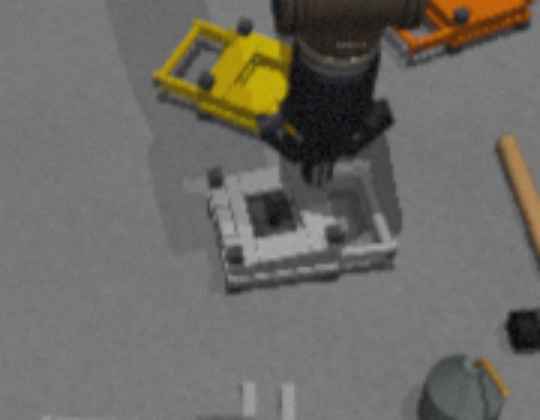

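>>> move_arm:
  plan:
    - [[0,0,0,0,0,0.02,0],[0,0,0,0,0,0.032,0],[0,0,0,0,0,0.039,0],[0,0,0,0,0,0.042,0],[0,0,0,0,0,0.044,0]]

```text
time: 5.68
eef_pos: [0.5537, 0.1814, 0.0509]
tcp_rot: [0.993, 0.118, -0.003, 0.001]
contact_force: [-0.3, 0.2, 2.4]
opening: 0.002
```

>>> move_arm:
  plan:
    - [[0,0,0,0,0,0.002,0],[0,0,0,0,0,0.003,0],[0,0,0,0,0,0.004,0],[0,0,0,0,0,0.005,0],[0,0,0,0,0,0.005,0]]

```text
time: 6.3
eef_pos: [0.5537, 0.1813, 0.0479]
tcp_rot: [0.993, 0.119, -0.004, 0.001]
contact_force: [-5.9, -1.6, 10.7]
opening: -0.003
```

```bash
python3 - <<'E'
from h import *
s=get_state(); print(s['time'],s['eef_pos'],s['tcp_rot'],s['contact_force'])
for n in ['side','wrist']:
    im=read_camera(n); u=proj(n,jw((-.03,0,.05)),s)[0].astype(int); print(u)
    y0=max(u[1]-60,0);x0=max(u[0]-90,0)
    cv2.imwrite(f'pics/{n}4.png',cv2.resize(im[y0:y0+140,x0:x0+180,::-1],None,fx=4,fy=4) if n!='wrist' else im[:,:,::-1])
E
```

```text
6.3 [0.5537197  0.18128492 0.04787531] [ 0.99294193  0.11852913 -0.00396698  0.00119309] [-5.8517864  -1.62550612 10.69556421]
[281 229]
[332 272]
```

View pics/side4.png

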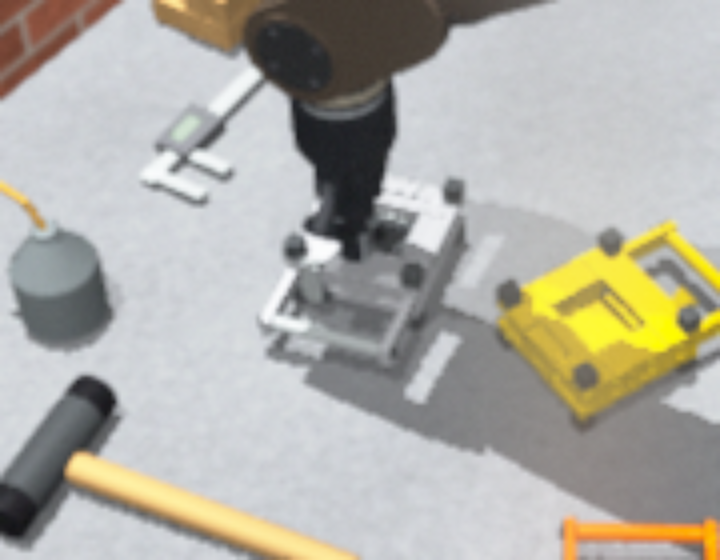

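View pics/wrist4.png

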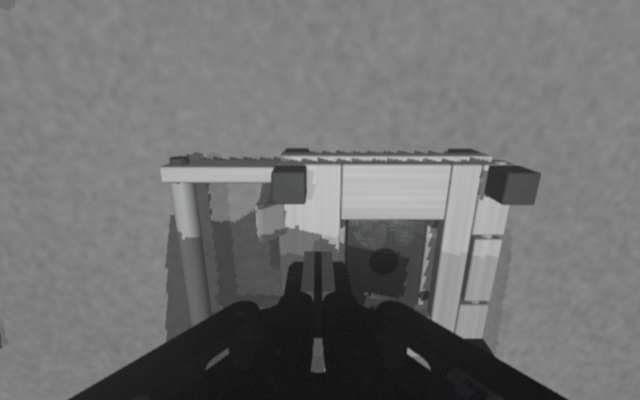

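>>> move_arm:
  plan:
    - [[0,0,0,0.001,0,0.001,0],[0,0,0,0.001,0,0.002,0],[0,0,0,0.001,0,0.003,0],[0,0,0,0.001,0,0.003,0],[0,0,0,0.001,0,0.003,0]]

```text
time: 7.02
eef_pos: [0.5545, 0.1814, 0.0478]
tcp_rot: [0.993, 0.119, -0.005, 0.001]
contact_force: [-8.3, -1.4, 15.8]
opening: -0.003
```

>>> move_arm:
  plan:
    - [[0,0,0,0,0,-0.03,0],[0,0,0,0,-0.01,-0.07,0.045],[0,0,0,0,-0.04,-0.1,0.045],[0,0,0,0,-0.067,-0.11,0.045],[0,0,0,0,-0.067,-0.11,0.045]]

```text
time: 7.65
eef_pos: [0.54, 0.2485, 0.1589]
tcp_rot: [0.993, 0.12, -0.004, 0.001]
contact_force: [-0.1, -0.2, 0.3]
opening: 0.527
```

```bash
python3 - <<'E'
from draw import *
s=get_state(); print(s['time'],s['eef_pos'],s['tcp_rot'],s['contact_force'],s['opening'])
im=read_camera('wrist')[:,:,::-1].copy(); cv2.imwrite('pics/w5.png',im)
for q in ["jig_bar","jig_hinge","jig_catch","leaf_edge"]:
        print(q,[(round(d['p'],2),[round(float(x),1) for x in d['centre']]) for d in pinpoint('wrist',q)], proj('wrist',jw(jp(q,0)),s).round(0))
wire(im,'wrist',J,0,s); cv2.imwrite('pics/w5d.png',im)
E
```

```text
7.65 [0.54000568 0.24846341 0.15889485] [ 0.99276208  0.1200329  -0.00372136  0.00130524] [-0.13937409 -0.21436611  0.311397  ] 0.5268768717288697
jig_bar [(0.73, [479.0, 187.5]), (0.56, [317.2, 199.9]), (0.49, [498.9, 202.2])] [[318. 198.]]
jig_hinge [(0.74, [496.9, 201.0]), (0.59, [345.7, 355.1])] [[498. 203.]]
jig_catch [(0.62, [380.9, 171.0])] [[372. 173.]]
leaf_edge [(0.91, [375.2, 202.8]), (0.21, [377.3, 170.1])] [[378. 204.]]
```

View pics/w5.png

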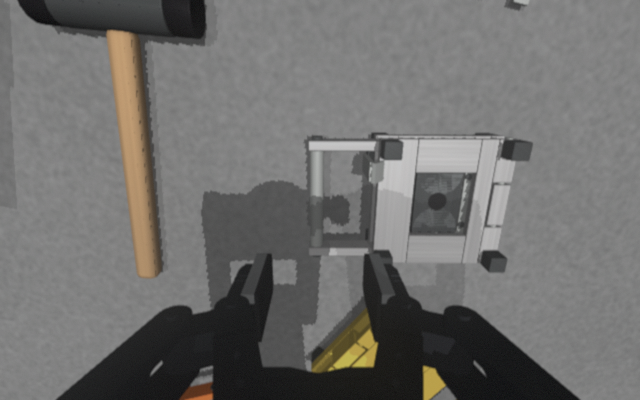

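View pics/w5d.png

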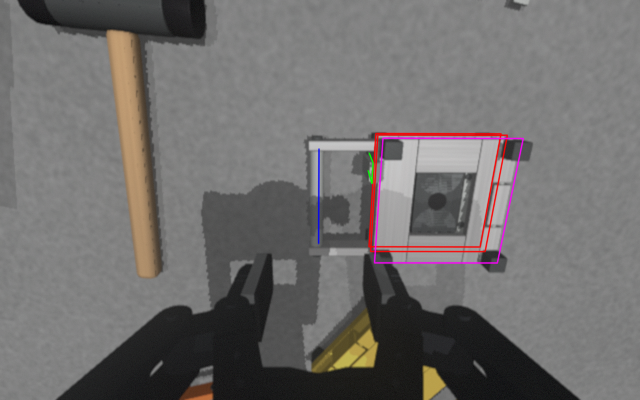

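```bash
python3 - <<'E'
from h import *
im=cv2.imread('pics/w5.png'); cv2.imwrite('pics/w5c.png',cv2.resize(im[120:280,290:550],None,fx=3,fy=3))
print(rel(jw((-.107,0.0,.012))).round(4))
print(R.from_quat(get_state()['tcp_rot']).as_matrix().round(4))
E
```

```text
[-0.0002 -0.0033  0.1445]
[[ 0.9719  0.235  -0.0117]
 [ 0.2349 -0.972  -0.0049]
 [-0.0126  0.002  -0.9999]]
```

View pics/w5c.png

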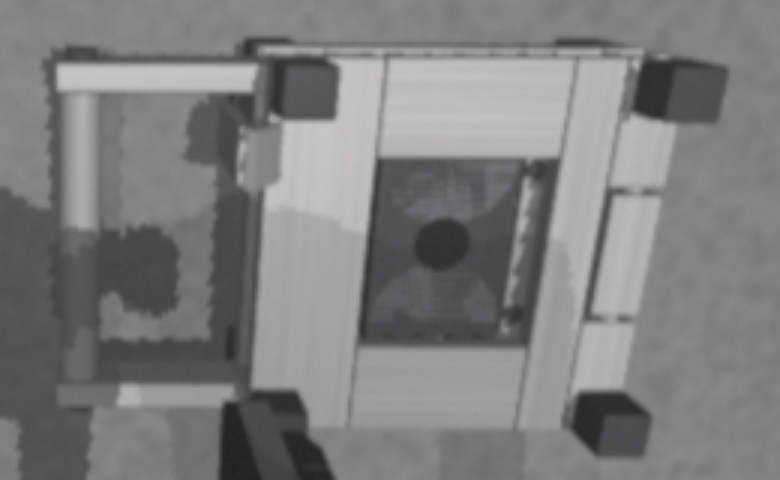

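>>> move_arm:
  plan:
    - [[0,0,0,0,-0.003,0.04,0.045],[0,0,0,0,-0.003,0.08,0.045],[0,0,0,0,-0.003,0.12,0.045],[0,0,0,0,-0.003,0.143,0.045],[0,0,0,0,-0.003,0.144,0.045]]

```text
time: 8.52
eef_pos: [0.535, 0.2469, 0.0095]
tcp_rot: [0.993, 0.118, -0.009, 0.002]
contact_force: [-0.1, -0.7, 0.8]
opening: 0.528
```

>>> move_arm:
  plan:
    - [[0,0,0,0,0,0,0.03],[0,0,0,0,0,0,0.01],[0,0,0,0,0,0,0],[0,0,0,0,0,0,0],[0,0,0,0,0,0,0]]
  force: 40

```text
time: 9.15
eef_pos: [0.5358, 0.2472, 0.0108]
tcp_rot: [0.993, 0.118, -0.008, 0.002]
contact_force: [-0.2, -0.1, 5.0]
opening: 0.125
```

```bash
python3 - <<'E'
from draw import *
s=get_state(); print(s['time'],s['eef_pos'],s['tcp_rot'],s['contact_force'],s['opening'])
c,q=np.cos(J[2]),np.sin(J[2]); d=s['eef_pos'][:2]-J[:2]; print('jig xy',c*d[0]+q*d[1],-q*d[0]+c*d[1])
im=read_camera('wrist')[:,:,::-1].copy(); cv2.imwrite('pics/w6.png',im)
E
```

```text
9.15 [0.53584064 0.24715528 0.01075589] [ 0.99299909  0.11781503 -0.00823514  0.00214436] [-0.24878976 -0.12848306  4.97865017] 0.1253827126505172
jig xy -0.10592863970910929 -0.0012415826664627753
```

View pics/w6.png

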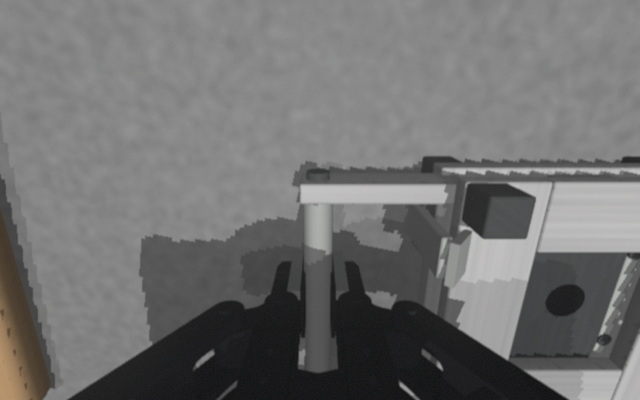

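```bash
cat > arc.py <<'E'
from h import *
import sys
S=np.array([0.5358,0.2472,0.0108]); D=np.array([np.cos(J[2]),np.sin(J[2]),0])
def pos(a):
    a=np.radians(a)
    if a<=np.pi/2: x=.16-.16*np.cos(a)+.032*np.sin(a); z=.16*np.sin(a)+.032*np.cos(a)-.032
    else:
        b=a-np.pi/2; x=.224-.032*np.cos(b)+.16*np.sin(b); z=.16*np.cos(b)+.032*np.sin(b)-.032
    return S+D*x+[0,0,z]
def rows(angs,pitch=None):
    s=get_state(); Rc=R.from_quat(s['tcp_rot'])
    z=np.array([0,0,-1.]); y=D; x=np.cross(y,z); Rd=R.from_matrix(np.array([x,y,z]).T)
    rv=(Rc.inv()*Rd).as_rotvec(degrees=True)
    print('t',s['time'],'eef',s['eef_pos'].round(4),'F',s['contact_force'].round(1),'op',round(s['opening'],3),'rotvec',rv.round(2))
    # est current angle
    A=np.linspace(0,180,721); P=np.array([pos(a) for a in A]); i=np.argmin(np.linalg.norm(P-s['eef_pos'],axis=1)); print('angle now',A[i],'err mm',((s['eef_pos']-P[i])*1e3).round(1))
    for a in angs: print(a,rel(pos(a),s).round(4))
if __name__=='__main__': rows([float(v) for v in sys.argv[1:]])
E
python3 arc.py 3 6 10 14 18
```

```text
t 9.2 eef [0.5358 0.2472 0.0107] F [-0.  -0.1  6.4] op 0.126 rotvec [ 0.13  0.97 -0.09]
angle now 0.0 err mm [ 0.  -0.  -0.1]
3.0 [-0.0002  0.0019 -0.0084]
6.0 [-0.0003  0.0042 -0.0166]
10.0 [-0.0005  0.008  -0.0273]
14.0 [-0.0007  0.0125 -0.0378]
18.0 [-0.0008  0.0178 -0.0479]
```

>>> move_arm:
  plan:
    - [[0,0.3,0,0,0.002,-0.008,0],[0,0.6,0,0,0.004,-0.017,0],[0,0.9,0,0,0.008,-0.027,0],[0,0.9,0,-0.001,0.0125,-0.038,0],[0,0.9,0,-0.001,0.018,-0.048,0]]

```text
time: 9.82
eef_pos: [0.5397, 0.2295, 0.0596]
tcp_rot: [0.993, 0.118, -0.001, 0.001]
contact_force: [-0.8, 2.2, -2.8]
opening: 0.126
```

```bash
python3 arc.py 22 26 30 34 38; python3 - <<'E'
from h import *
im=read_camera('side'); cv2.imwrite('pics/s7.png',cv2.resize(im[140:300,190:400,::-1],None,fx=3.5,fy=3.5))
E
```

```text
t 9.825 eef [0.5397 0.2295 0.0596] F [-0.8  2.2 -2.8] op 0.126 rotvec [ 0.11  0.08 -0.1 ]
angle now 18.25 err mm [-0.3 -0.1  0.3]
22.0 [ 0.0004  0.0055 -0.0088]
26.0 [ 0.0004  0.0121 -0.018 ]
30.0 [ 0.0004  0.0194 -0.0268]
34.0 [ 0.0004  0.0272 -0.0351]
38.0 [ 0.0004  0.0356 -0.0428]
```

View pics/s7.png

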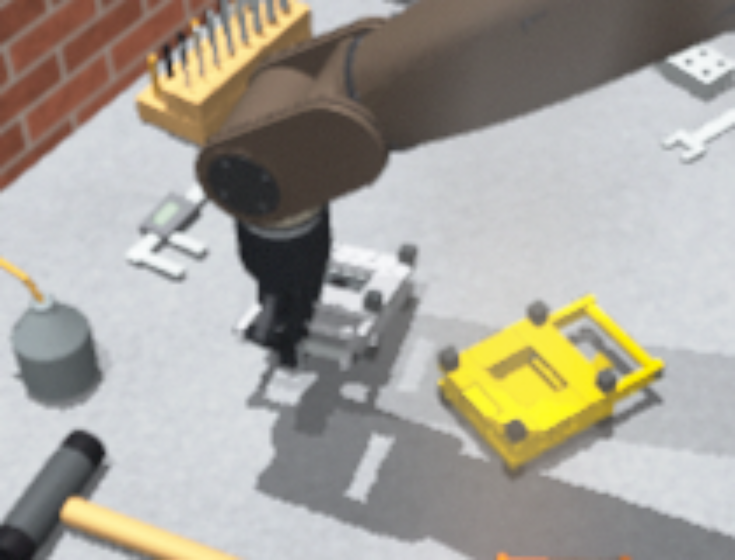

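The jig is tilting about its hinge edge as expected (jig at about (350,300) in the crop). I'll continue.

>>> move_arm:
  plan:
    - [[0,0,0,0,0.006,-0.009,0],[0,0,0,0,0.012,-0.018,0],[0,0,0,0,0.019,-0.027,0],[0,0,0,0,0.027,-0.035,0],[0,0,0,0,0.036,-0.043,0]]

```text
time: 10.5
eef_pos: [0.5495, 0.1939, 0.1052]
tcp_rot: [0.993, 0.118, 0.001, 0.001]
contact_force: [-1.1, 1.6, -2.9]
opening: 0.121
```

```bash
python3 arc.py 42 46 50 54 58
```

```text
t 10.5 eef [0.5495 0.1939 0.1052] F [-1.1  1.6 -2.9] op 0.121 rotvec [ 0.12 -0.07 -0.13]
angle now 39.0 err mm [0.5 0.9 0.8]
42.0 [-0.0007  0.0075 -0.0045]
46.0 [-0.0007  0.0169 -0.0109]
50.0 [-0.0007  0.0267 -0.0167]
54.0 [-0.0006  0.0369 -0.0218]
58.0 [-0.0006  0.0474 -0.0262]
```

>>> move_arm:
  plan:
    - [[0,0,0,-0.001,0.008,-0.005,0],[0,0,0,-0.001,0.017,-0.011,0],[0,0,0,-0.001,0.027,-0.017,0],[0,0,0,-0.001,0.037,-0.022,0],[0,0,0,-0.001,0.047,-0.026,0]]

```text
time: 11.12
eef_pos: [0.5607, 0.1481, 0.1338]
tcp_rot: [0.993, 0.117, 0.002, 0.0]
contact_force: [-2.3, 4.5, 5.3]
opening: 0.122
```

```bash
python3 arc.py 61 64 67 70 73; python3 - <<'E'
from h import *
im=read_camera('side'); cv2.imwrite('pics/s8.png',cv2.resize(im[140:300,190:400,::-1],None,fx=3.5,fy=3.5))
im=read_camera('scene'); cv2.imwrite('pics/c8.png',cv2.resize(im[140:300,230:440,::-1],None,fx=3.5,fy=3.5))
E
```

```text
t 11.125 eef [0.5607 0.1481 0.1338] F [-2.3  4.5  5.3] op 0.122 rotvec [ 0.08 -0.26 -0.14]
angle now 58.25 err mm [0.6 1.  2.1]
61.0 [-0.0008  0.0082 -0.0005]
64.0 [-0.0008  0.0164 -0.0028]
67.0 [-0.0008  0.0248 -0.0048]
70.0 [-0.0007  0.0332 -0.0063]
73.0 [-0.0007  0.0417 -0.0073]
```

View pics/s8.png

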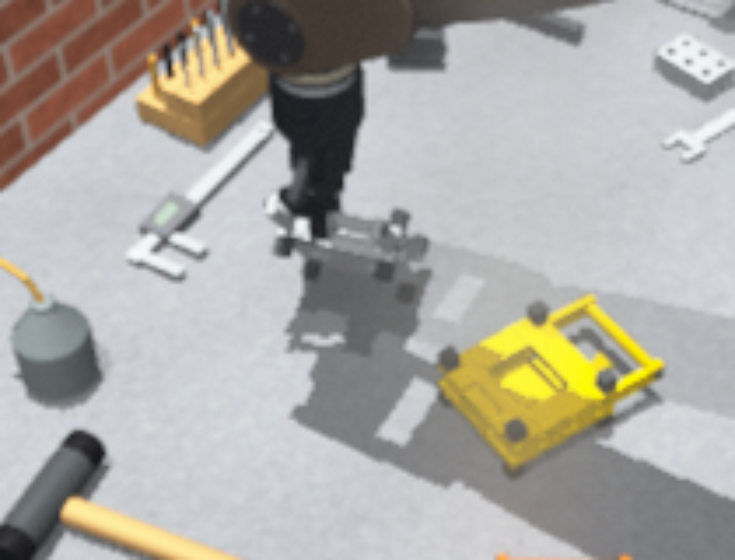

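View pics/c8.png

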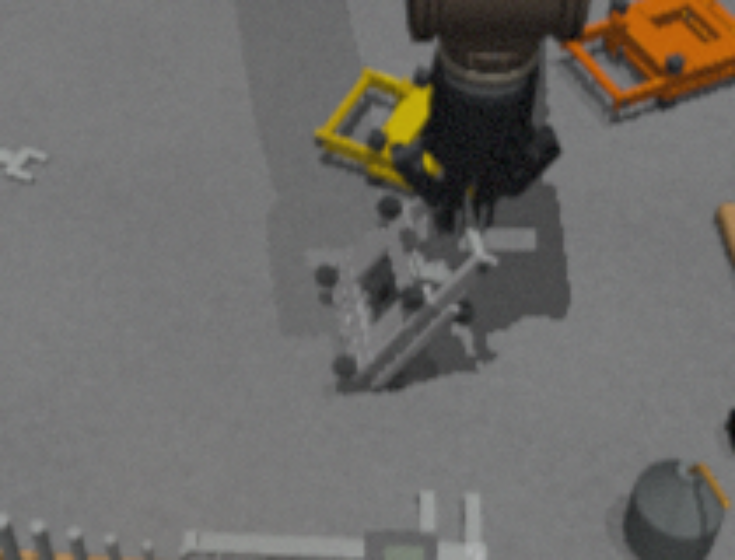

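```bash
sed -i 's/^S=.*/S=np.array([0.5364,0.2475,0.0140])/; s/; D=/\nD=/' arc.py; sed -i 's/^S=\(.*\)$/S=\1/' arc.py; head -4 arc.py; grep -q '^D=' arc.py || sed -i '3a D=np.array([np.cos(J[2]),np.sin(J[2]),0])' arc.py; python3 arc.py 61 64 67 70 73
```

```text
from h import *
import sys
S=np.array([0.5364,0.2475,0.0140])
def pos(a):
t 11.225 eef [0.5609 0.1475 0.134 ] F [-3.   4.4  6. ] op 0.123 rotvec [ 0.11 -0.26 -0.2 ]
angle now 58.0 err mm [ 0.4 -0.5 -0.6]
61.0 [-0.0002  0.0075 -0.0034]
64.0 [-0.0002  0.0157 -0.0058]
67.0 [-0.0002  0.024  -0.0077]
70.0 [-0.0001  0.0324 -0.0092]
73.0 [-0.0001  0.0409 -0.0103]
```

>>> move_arm:
  plan:
    - [[0,-0.1,0,0,0.007,-0.005,0],[0,-0.2,0,0,0.015,-0.0075,0],[0,-0.2,0,0,0.022,-0.0085,0],[0,-0.2,0,0,0.03,-0.01,0],[0,-0.2,0,0,0.037,-0.011,0]]

```text
time: 11.85
eef_pos: [0.5697, 0.1109, 0.1457]
tcp_rot: [0.993, 0.117, 0.001, 0.001]
contact_force: [-2.5, 0.7, 2.8]
opening: 0.123
```

```bash
python3 arc.py 76 79 82 85 88 90; python3 - <<'E'
from h import *
im=read_camera('side'); cv2.imwrite('pics/s9.png',cv2.resize(im[140:300,190:400,::-1],None,fx=3.5,fy=3.5))
im=read_camera('scene'); cv2.imwrite('pics/c9.png',cv2.resize(im[140:300,230:440,::-1],None,fx=3.5,fy=3.5))
E
```

```text
t 11.85 eef [0.5697 0.1109 0.1457] F [-2.5  0.7  2.8] op 0.123 rotvec [ 0.13 -0.07 -0.2 ]
angle now 72.0 err mm [0.1 0.4 1.7]
76.0 [-0.0001  0.0118  0.0007]
79.0 [-0.0001  0.0203  0.0006]
82.0 [-0.0001  0.0288  0.0009]
85.0 [-0.0001  0.0373  0.0016]
88.0 [-0.      0.0458  0.0028]
90.0 [-0.      0.0514  0.0038]
```

View pics/c9.png

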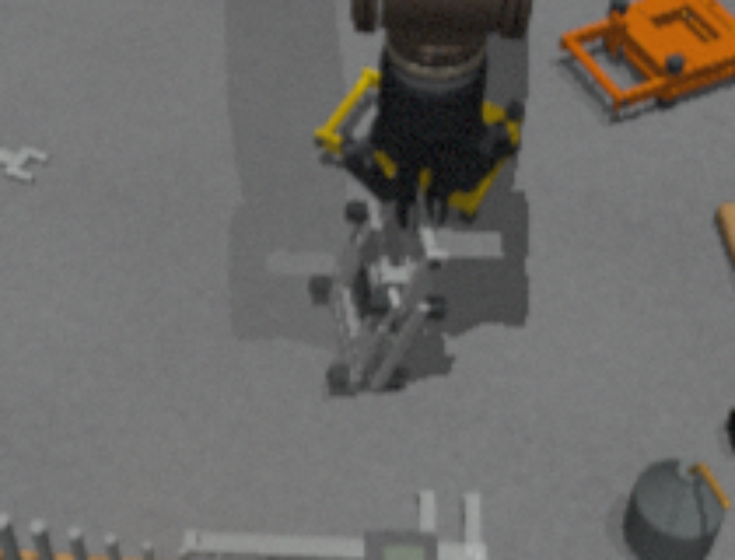

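View pics/s9.png

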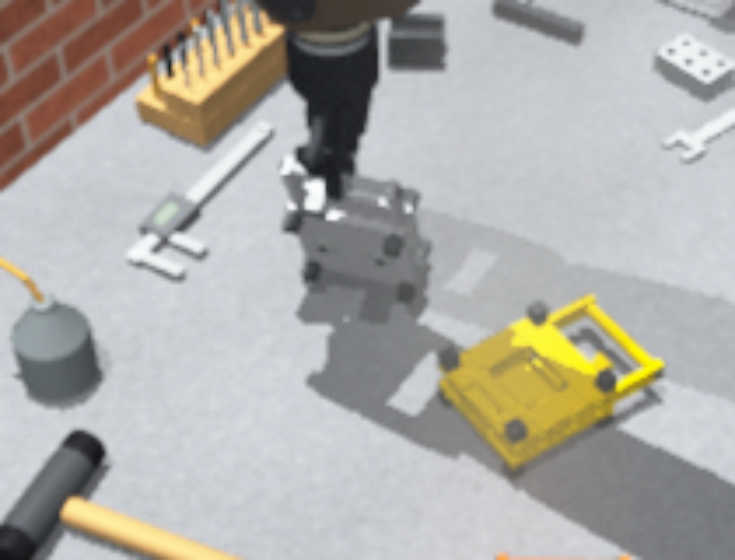

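>>> move_arm:
  plan:
    - [[0,0,0,0,0.009,-0.001,0],[0,0,0,0,0.018,-0.001,0],[0,0,0,0,0.027,0,0],[0,0,0,0,0.035,0.001,0],[0,0,0,0,0.042,0.002,0]]

```text
time: 12.58
eef_pos: [0.5802, 0.0684, 0.1445]
tcp_rot: [0.993, 0.117, 0.001, 0.002]
contact_force: [-3.3, -1.0, 6.6]
opening: 0.123
```

```bash
python3 arc.py 88 90 92 94 96 ; python3 - <<'E'
from h import *
im=read_camera('side'); cv2.imwrite('pics/s10.png',cv2.resize(im[140:300,190:400,::-1],None,fx=3.5,fy=3.5))
im=read_camera('scene'); cv2.imwrite('pics/c10.png',cv2.resize(im[140:300,230:440,::-1],None,fx=3.5,fy=3.5))
E
```

```text
t 12.575 eef [0.5802 0.0684 0.1445] F [-3.3 -1.   6.6] op 0.123 rotvec [ 0.26 -0.13 -0.23]
angle now 87.25 err mm [0.4 0.  1.2]
88.0 [-0.0004  0.002   0.0015]
90.0 [-0.0003  0.0076  0.0026]
92.0 [-0.0003  0.0132  0.0016]
94.0 [-0.0003  0.0189  0.0008]
96.0 [-0.0003  0.0245  0.0002]
```

View pics/c10.png

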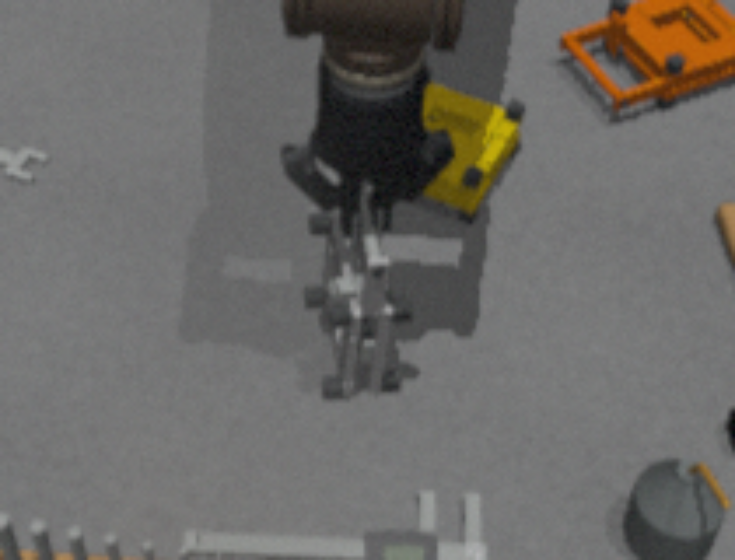

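View pics/s10.png

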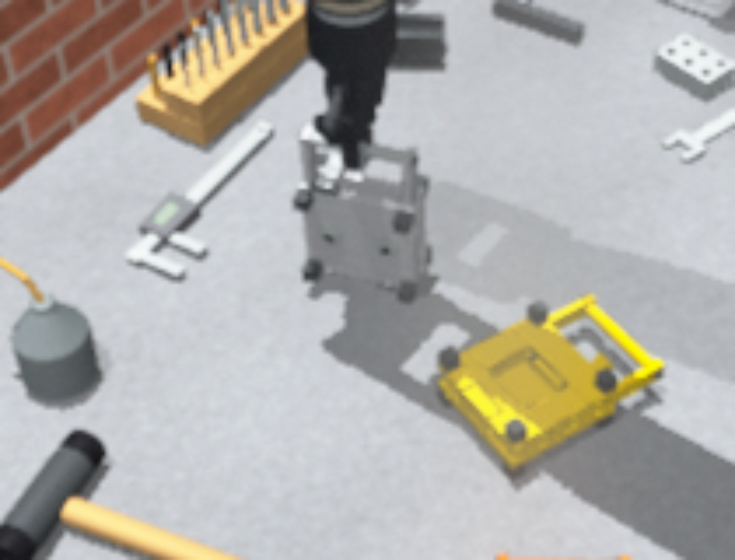

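>>> move_arm:
  plan:
    - [[0,0,0,0,0.003,-0.001,0],[0,0,0,0,0.006,-0.001,0],[0,0,0,0,0.008,-0.001,0],[0,0,0,0,0.008,-0.001,0],[0,0,0,0,0.008,-0.001,0]]

```text
time: 13.3
eef_pos: [0.5815, 0.0601, 0.1444]
tcp_rot: [0.993, 0.117, 0.0, 0.002]
contact_force: [-0.1, 0.0, -7.6]
opening: 0.12
```

```bash
python3 arc.py 88 90 92 94 96 ; python3 - <<'E'
from h import *
im=read_camera('wrist'); cv2.imwrite('pics/w11.png',im[:,:,::-1])
im=read_camera('scene'); cv2.imwrite('pics/c11.png',cv2.resize(im[140:300,230:440,::-1],None,fx=3.5,fy=3.5))
E
```

```text
t 13.3 eef [0.5815 0.0601 0.1444] F [-0.1  0.  -7.6] op 0.12 rotvec [ 0.28 -0.02 -0.24]
angle now 90.5 err mm [-0.4  0.6  2.2]
88.0 [ 0.0003 -0.0063  0.0014]
90.0 [ 0.0003 -0.0007  0.0024]
92.0 [0.0003 0.0049 0.0014]
94.0 [0.0003 0.0105 0.0007]
96.0 [0.0004 0.0162 0.0001]
```

View pics/c11.png

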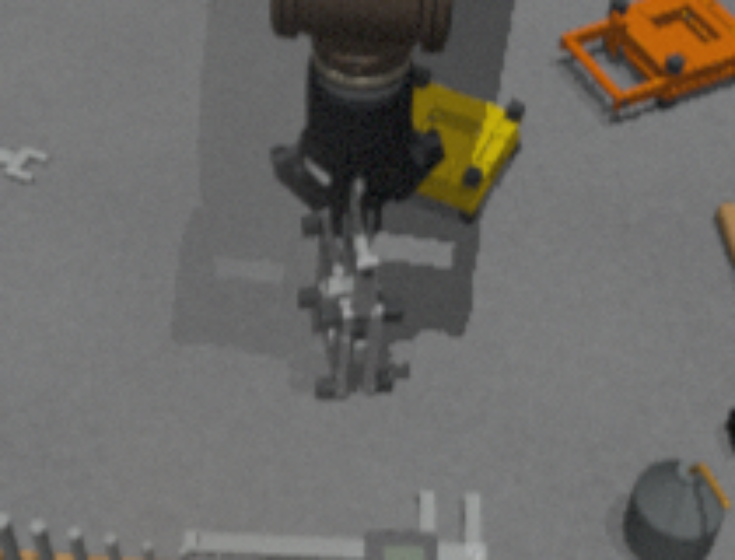

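View pics/w11.png

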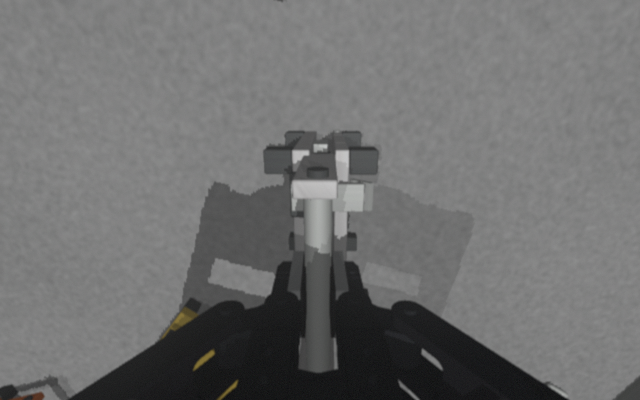

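>>> move_arm:
  plan:
    - [[0,0,0,0,0,0.001,0],[0,0,0,0,0,0.001,0],[0,0,0,0,0,0.001,0],[0,0,0,0,0,0.001,0],[0,0,0,0,0,0.001,0]]

```text
time: 14.02
eef_pos: [0.5821, 0.0599, 0.1446]
tcp_rot: [0.993, 0.117, 0.001, 0.003]
contact_force: [-2.9, -1.3, 0.6]
opening: 0.122
```

```bash
python3 - <<'E'
import re,numpy as np
t=open('arc.py').read()
D=np.array([np.cos(-1.333),np.sin(-1.333)])
s=np.array([.5815,.0601])-D*.192
t=re.sub(r'^S=.*$',f'S=np.array([{s[0]:.4f},{s[1]:.4f},0.0157])',t,flags=re.M); open('arc.py','w').write(t)
E
python3 arc.py 93 96 99 102 105
```

```text
t 14.025 eef [0.5821 0.0599 0.1446] F [-2.9 -1.3  0.6] op 0.122 rotvec [ 0.35 -0.1  -0.23]
angle now 90.25 err mm [0.4 0.4 0.8]
93.0 [-0.0005  0.008  -0.0005]
96.0 [-0.0004  0.0165 -0.0015]
99.0 [-0.0004  0.0251 -0.002 ]
102.0 [-0.0004  0.0336 -0.002 ]
105.0 [-0.0003  0.0421 -0.0017]
```

>>> move_arm:
  plan:
    - [[0.1,0,0,0,0.007,-0.001,0],[0.2,0,0,0,0.015,-0.002,0],[0.3,0,0,0,0.023,-0.003,0],[0.3,0,0,0,0.031,-0.003,0],[0.3,0,0,0,0.039,-0.003,0]]

```text
time: 14.65
eef_pos: [0.5912, 0.0213, 0.1475]
tcp_rot: [0.993, 0.117, 0.001, 0.0]
contact_force: [0.0, -1.0, -8.2]
opening: 0.12
```

```bash
sed -i 's/0.0157\])/0.0163])/' arc.py; python3 arc.py 108 111 114 117 120 ; python3 - <<'E'
from h import *
im=read_camera('side'); cv2.imwrite('pics/s12.png',cv2.resize(im[140:300,190:400,::-1],None,fx=3.5,fy=3.5))
im=read_camera('scene'); cv2.imwrite('pics/c12.png',cv2.resize(im[140:300,230:440,::-1],None,fx=3.5,fy=3.5))
E
```

```text
t 14.65 eef [0.5912 0.0213 0.1475] F [ 0.  -1.  -8.2] op 0.12 rotvec [ 0.04 -0.08 -0.24]
angle now 104.0 err mm [ 0.3 -0.3  0.2]
108.0 [-0.0002  0.011   0.0012]
111.0 [-0.0001  0.0194  0.0024]
114.0 [-0.0001  0.0278  0.0041]
117.0 [-0.0001  0.0361  0.0062]
120.0 [-0.0001  0.0443  0.0087]
```

View pics/c12.png

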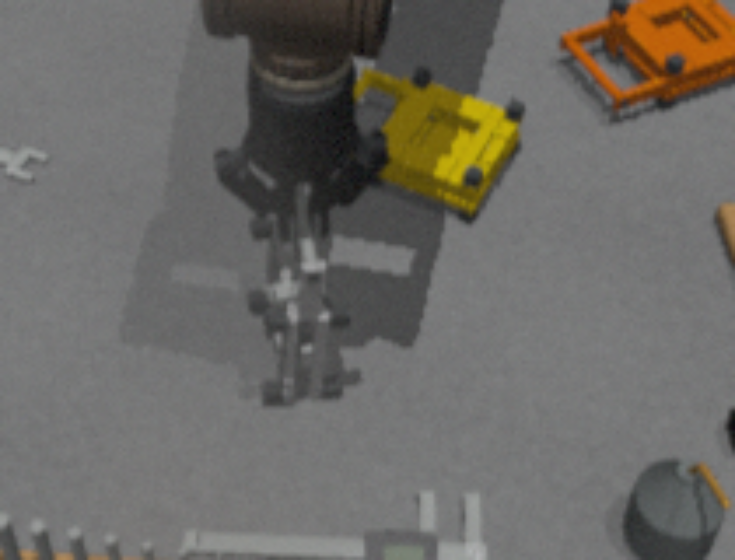

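View pics/s12.png

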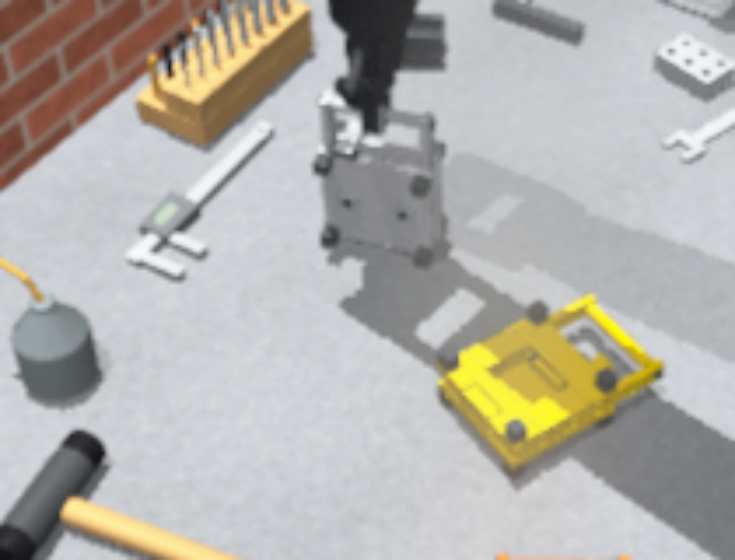

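```bash
cat > arc2.py <<'E'
from h import *
import sys
# anchor: vertical-tool TCP when the jig stands on its side face
A0=np.array([0.5912,0.0213,0.1450]); D=np.array([np.cos(J[2]),np.sin(J[2]),0])
def tgt(b,t):
    b=np.radians(b); t=np.radians(t)
    x=.032-.032*np.cos(b)+.16*np.sin(b)-.019*np.sin(t); z=.16*np.cos(b)+.032*np.sin(b)-.16+.019*(1-np.cos(t))
    zt=-np.sin(t)*D+np.array([0,0,-np.cos(t)]); xt=np.cross(D,[0,0,-1]); yt=np.cross(zt,xt)
    return A0+D*x+[0,0,z], R.from_matrix(np.array([xt,yt,zt]).T)
def run(l):
    s=get_state(); Rc=R.from_quat(s['tcp_rot']); v=Rc.as_matrix()[:,2]
    print('t',s['time'],'eef',s['eef_pos'].round(4),'F',s['contact_force'].round(1),'op',round(s['opening'],3),'tilt',np.degrees(np.arctan2(-v@D,-v[2])).round(1),'q',s['qpos'].round(2))
    for b,t in l:
        P,Q=tgt(b,t); print(b,t,(Rc.inv()*Q).as_rotvec(degrees=True).round(1),rel(P,s).round(4))
if __name__=='__main__':
    v=[float(x) for x in sys.argv[1:]]; run(list(zip(v[::2],v[1::2])))
E
python3 arc2.py 3 3 6 6 9 9 12 12 15 15
```

```text
t 14.75 eef [0.5914 0.0208 0.1478] F [-0.1 -0.3 -8.2] op 0.123 tilt -0.1 q [-0.14  0.19  1.86 -0.    1.1   1.2 ]
3.0 3.0 [ 3.1 -0.1 -0.3] [-0.0001  0.0068  0.0013]
6.0 6.0 [ 6.1 -0.1 -0.3] [-0.      0.0143  0.0002]
9.0 9.0 [ 9.1 -0.1 -0.3] [-0.      0.0219 -0.0005]
12.0 12.0 [12.1 -0.1 -0.3] [ 0.      0.0294 -0.0007]
15.0 15.0 [15.1 -0.1 -0.3] [ 0.0001  0.037  -0.0006]
```

>>> move_arm:
  plan:
    - [[0,0,0,0,0,0,0],[3,0,0,0,0.007,0,0],[6,0,0,0,0.014,0,0],[9,0,0,0,0.022,-0.001,0],[12,0,0,0,0.029,-0.001,0]]
  force: 100

```text
time: 15.38
eef_pos: [0.5985, -0.0078, 0.1491]
tcp_rot: [0.988, 0.116, -0.011, -0.103]
contact_force: [0.9, -0.1, -7.8]
opening: 0.101
```

```bash
python3 arc2.py 16 16 20 20 24 24 28 28 32 32; python3 - <<'E'
from h import *
im=read_camera('side'); cv2.imwrite('pics/s13.png',cv2.resize(im[140:300,190:400,::-1],None,fx=3.5,fy=3.5))
im=read_camera('scene'); cv2.imwrite('pics/c13.png',cv2.resize(im[140:300,230:440,::-1],None,fx=3.5,fy=3.5))
E
```

```text
t 15.375 eef [ 0.5985 -0.0078  0.1491] F [ 0.9 -0.1 -7.8] op 0.101 tilt 11.9 q [-0.26  0.24  1.81  0.2   1.2   1.  ]
16.0 16.0 [ 4.1 -0.2 -0.2] [-0.0002  0.01   -0.0014]
20.0 20.0 [ 8.1 -0.2 -0.2] [-0.0002  0.02   -0.0025]
24.0 24.0 [12.1 -0.2 -0.2] [-0.0001  0.0301 -0.003 ]
28.0 28.0 [16.1 -0.2 -0.2] [-0.0001  0.0402 -0.0028]
32.0 32.0 [20.1 -0.2 -0.1] [-0.0001  0.0502 -0.0018]
```

View pics/c13.png

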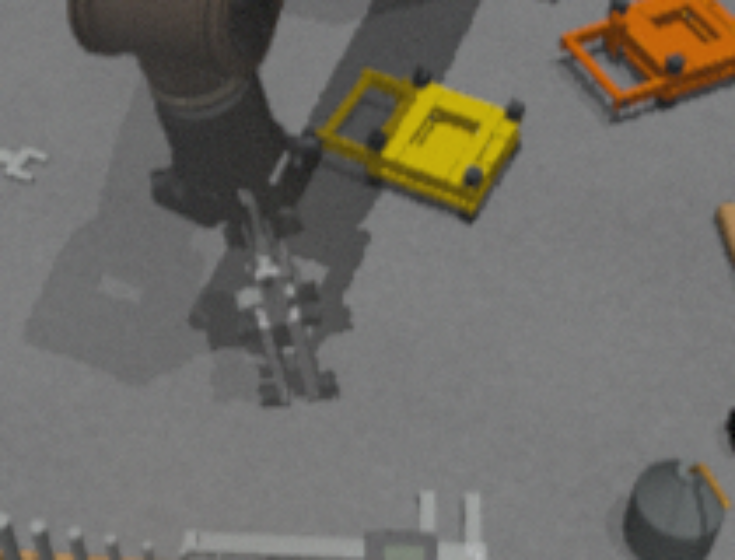

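View pics/s13.png

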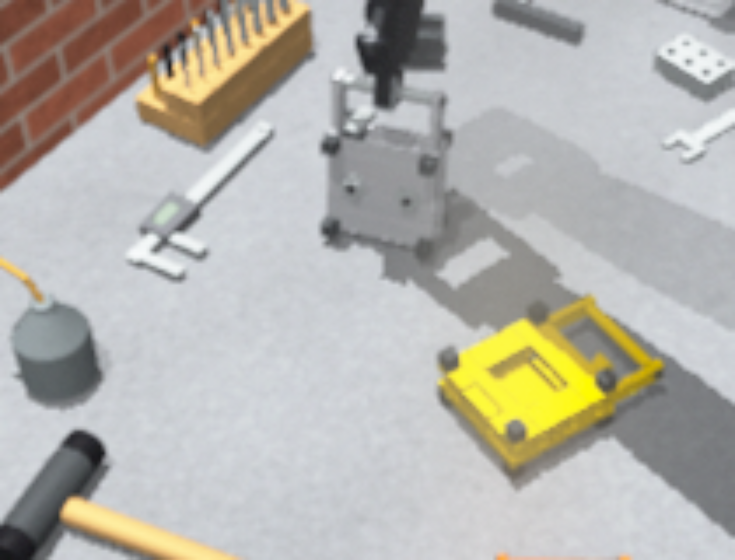

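>>> move_arm:
  plan:
    - [[4,0,0,0,0.01,-0.001,0],[8,0,0,0,0.02,-0.002,0],[12,0,0,0,0.03,-0.002,0],[16,0,0,0,0.04,-0.002,0],[20,0,0,0,0.05,-0.001,0]]

```text
time: 16.1
eef_pos: [0.6113, -0.0576, 0.1423]
tcp_rot: [0.955, 0.113, -0.029, -0.271]
contact_force: [-2.0, -1.4, -0.4]
opening: 0.098
```

```bash
python3 arc2.py 36 34 40 36 44 38 48 40 52 42; python3 - <<'E'
from h import *
im=read_camera('side'); cv2.imwrite('pics/s14.png',cv2.resize(im[140:300,190:400,::-1],None,fx=3.5,fy=3.5))
im=read_camera('scene'); cv2.imwrite('pics/c14.png',cv2.resize(im[140:300,230:440,::-1],None,fx=3.5,fy=3.5))
E
```

```text
t 16.1 eef [ 0.6113 -0.0576  0.1423] F [-2.  -1.4 -0.4] op 0.098 tilt 31.6 q [-0.43  0.39  1.69  0.43  1.44  0.76]
36.0 34.0 [ 2.4 -0.4 -0.1] [-0.001   0.0099  0.0007]
40.0 36.0 [ 4.4 -0.4 -0. ] [-0.001   0.0206 -0.0003]
44.0 38.0 [ 6.4 -0.4 -0. ] [-0.0009  0.0314 -0.0006]
48.0 40.0 [ 8.4 -0.4 -0. ] [-0.0009  0.0421 -0.0001]
52.0 42.0 [10.4 -0.4 -0. ] [-0.0009  0.0527  0.0012]
```

View pics/c14.png

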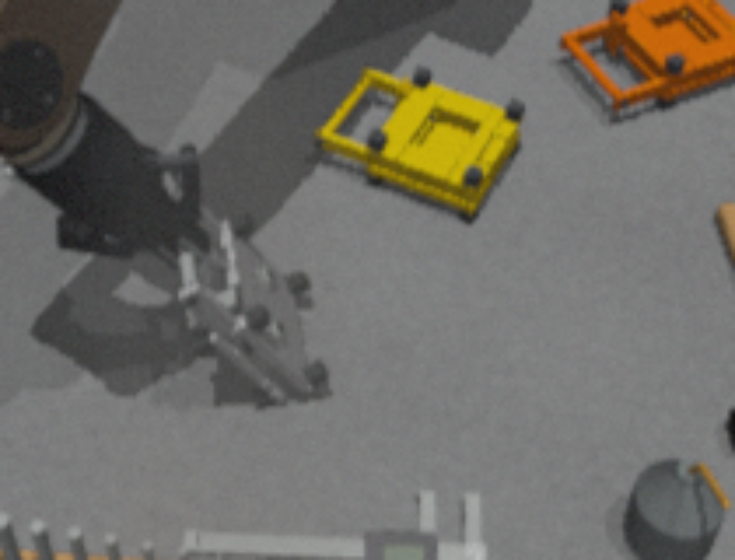

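View pics/s14.png

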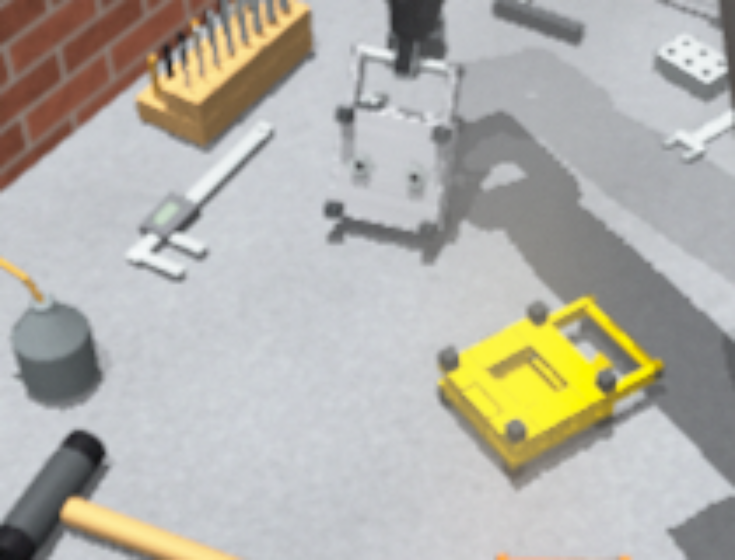

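```bash
python3 - <<'E'
from h import *
for uv,z in [((228,275),0),((226,262),.04),((205,256),.04),((212,281),0),((223,250),.04)]: print(bp('scene',uv,z).round(3))
im=read_camera('scene'); cv2.imwrite('pics/c15.png',cv2.resize(im[180:300,190:340,::-1],None,fx=5,fy=5))
E
```

```text
[ 0.733 -0.216  0.   ]
[ 0.716 -0.219  0.04 ]
[ 0.701 -0.281  0.04 ]
[ 0.755 -0.256  0.   ]
[ 0.677 -0.236  0.04 ]
```

View pics/c15.png

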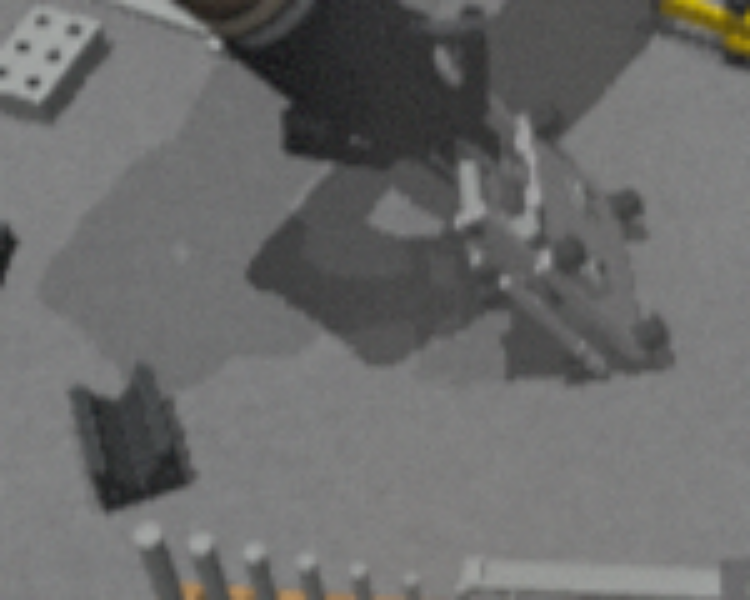

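```bash
python3 arc2.py 36 32 39 31 42 30 45 29 48 28
```

```text
t 16.25 eef [ 0.6116 -0.0585  0.142 ] F [-1.7 -1.1  3. ] op 0.104 tilt 31.5 q [-0.43  0.39  1.69  0.43  1.44  0.76]
36.0 32.0 [ 0.5 -0.4 -0.2] [-0.001   0.0097  0.0009]
39.0 31.0 [-0.5 -0.4 -0.2] [-0.0009  0.0185  0.0001]
42.0 30.0 [-1.5 -0.4 -0.2] [-0.0009  0.0274 -0.0002]
45.0 29.0 [-2.5 -0.4 -0.2] [-0.0009  0.0362 -0.0002]
48.0 28.0 [-3.5 -0.4 -0.2] [-0.0009  0.0451  0.0004]
```

>>> move_arm:
  plan:
    - [[0,-0.2,0,-0.001,0.008,0,0],[-0.5,-0.3,0,-0.001,0.017,0,0],[-1.5,-0.3,0,-0.001,0.026,-0.001,0],[-2.5,-0.3,0,-0.001,0.035,-0.001,0],[-3.5,-0.3,0,-0.001,0.044,0,0]]
  force: 50

```text
time: 16.88
eef_pos: [0.6217, -0.0967, 0.1245]
tcp_rot: [0.964, 0.115, -0.025, -0.239]
contact_force: [0.5, -0.6, 1.5]
opening: 0.101
```

```bash
python3 arc2.py 52 27 55 26 58 25 61 24 64 23; python3 - <<'E'
from h import *
im=read_camera('side'); cv2.imwrite('pics/s16.png',cv2.resize(im[140:300,190:400,::-1],None,fx=3.5,fy=3.5))
im=read_camera('scene'); cv2.imwrite('pics/c16.png',cv2.resize(im[180:300,190:340,::-1],None,fx=5,fy=5))
E
```

```text
t 16.875 eef [ 0.6217 -0.0967  0.1245] F [ 0.5 -0.6  1.5] op 0.101 tilt 27.8 q [-0.46  0.43  1.65  0.38  1.39  0.74]
52.0 27.0 [-0.8 -0.4  0. ] [-0.0019  0.0134  0.0084]
55.0 26.0 [-1.8 -0.4  0. ] [-0.0019  0.022   0.0105]
58.0 25.0 [-2.8 -0.4  0. ] [-0.002   0.0304  0.0131]
61.0 24.0 [-3.8 -0.4  0. ] [-0.002   0.0388  0.016 ]
64.0 23.0 [-4.8 -0.4  0. ] [-0.002   0.047   0.0194]
```

View pics/c16.png

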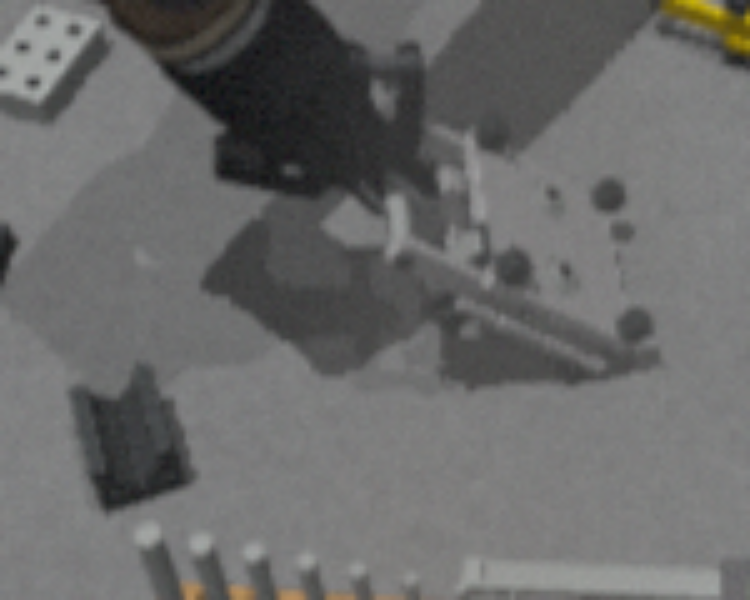

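View pics/s16.png

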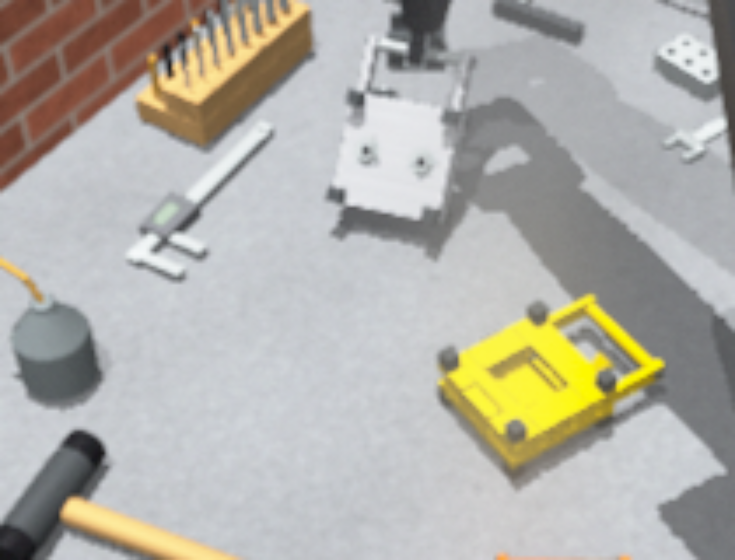

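>>> move_arm:
  plan:
    - [[-1,-0.2,0,-0.001,0.011,0.006,0],[-2,-0.4,0,-0.002,0.02,0.009,0],[-3,-0.4,0,-0.002,0.029,0.012,0],[-4,-0.4,0,-0.002,0.038,0.015,0],[-5,-0.4,0,-0.002,0.046,0.018,0]]

```text
time: 17.6
eef_pos: [0.6312, -0.1324, 0.0883]
tcp_rot: [0.975, 0.116, -0.019, -0.191]
contact_force: [1.9, -1.5, -0.3]
opening: 0.102
```

```bash
python3 arc2.py 67 22 70 21 73 20 76 19 79 18
```

```text
t 17.6 eef [ 0.6312 -0.1324  0.0883] F [ 1.9 -1.5 -0.3] op 0.102 tilt 22.1 q [-0.48  0.48  1.64  0.31  1.29  0.73]
67.0 22.0 [-0.1 -0.5  0. ] [-0.0027  0.0046  0.0089]
70.0 21.0 [-1.1 -0.5  0. ] [-0.0028  0.0119  0.0138]
73.0 20.0 [-2.1 -0.5  0. ] [-0.0028  0.019   0.019 ]
76.0 19.0 [-3.1 -0.5  0. ] [-0.0029  0.0257  0.0246]
79.0 18.0 [-4.1 -0.5 -0. ] [-0.0029  0.0322  0.0306]
```

>>> move_arm:
  plan:
    - [[-0.5,-0.2,0,-0.001,0.005,0.007,0],[-1,-0.4,0,-0.001,0.012,0.013,0],[-2,-0.4,0,-0.002,0.019,0.019,0],[-3,-0.4,0,-0.002,0.025,0.024,0],[-4,-0.4,0,-0.002,0.031,0.029,0]]

```text
time: 18.23
eef_pos: [0.6336, -0.1499, 0.0492]
tcp_rot: [0.981, 0.117, -0.018, -0.156]
contact_force: [-0.2, -4.2, 2.8]
opening: 0.1
```

```bash
python3 arc2.py 81 17 83 16 85 15 87 14 89 13 90 13; python3 - <<'E'
from h import *
im=read_camera('side'); cv2.imwrite('pics/s17.png',cv2.resize(im[120:280,190:400,::-1],None,fx=3.5,fy=3.5))
im=read_camera('scene'); cv2.imwrite('pics/c17.png',cv2.resize(im[180:300,190:340,::-1],None,fx=5,fy=5))
E
```

```text
t 18.225 eef [ 0.6336 -0.1499  0.0492] F [-0.2 -4.2  2.8] op 0.1 tilt 18.1 q [-0.48  0.52  1.65  0.25  1.2   0.73]
81.0 17.0 [-1.1 -0.1 -0. ] [-0.0009  0.005   0.0055]
83.0 16.0 [-2.1 -0.1 -0. ] [-0.0009  0.0088  0.01  ]
85.0 15.0 [-3.1 -0.1 -0. ] [-0.0009  0.0124  0.0146]
87.0 14.0 [-4.1 -0.1 -0. ] [-0.0009  0.0159  0.0194]
89.0 13.0 [-5.1 -0.1 -0. ] [-0.0009  0.0192  0.0242]
90.0 13.0 [-5.1 -0.1 -0. ] [-0.0009  0.0206  0.0267]
```

View pics/c17.png

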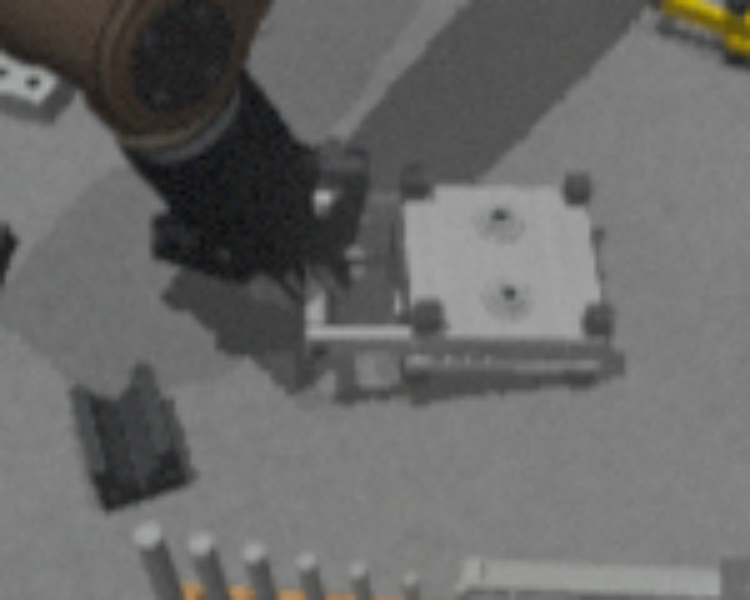

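View pics/s17.png

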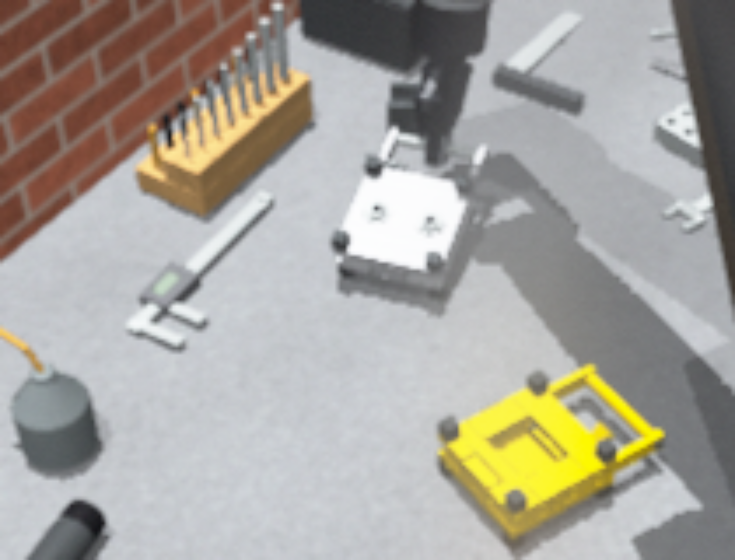

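>>> move_arm:
  plan:
    - [[-1,0,0,0,0.004,0.005,0],[-2,0,0,0,0.008,0.01,0],[-3,0,0,0,0.012,0.0145,0],[-4,0,0,0,0.015,0.019,0],[-5,0,0,0,0.018,0.023,0]]

```text
time: 18.95
eef_pos: [0.6357, -0.1588, 0.0214]
tcp_rot: [0.986, 0.117, -0.014, -0.114]
contact_force: [-0.1, -0.9, 2.8]
opening: 0.1
```

```bash
python3 arc2.py 88 13 89 13 90 12 90 11 91 11; python3 - <<'E'
from h import *
im=read_camera('side'); cv2.imwrite('pics/s18.png',cv2.resize(im[120:240,250:370,::-1],None,fx=5,fy=5))
E
```

```text
t 18.95 eef [ 0.6357 -0.1588  0.0214] F [-0.1 -0.9  2.8] op 0.1 tilt 13.2 q [-0.47  0.54  1.67  0.2   1.09  0.76]
88.0 13.0 [-0.2 -0.  -0.1] [-0.0008  0.0006 -0.0018]
89.0 13.0 [-0.2 -0.  -0.1] [-0.0008  0.0018  0.0008]
90.0 12.0 [-1.2 -0.  -0.1] [-0.0008  0.0034  0.0033]
90.0 11.0 [-2.2 -0.  -0.1] [-0.0008  0.0037  0.0033]
91.0 11.0 [-2.2 -0.  -0.1] [-0.0008  0.0048  0.0059]
```

View pics/s18.png

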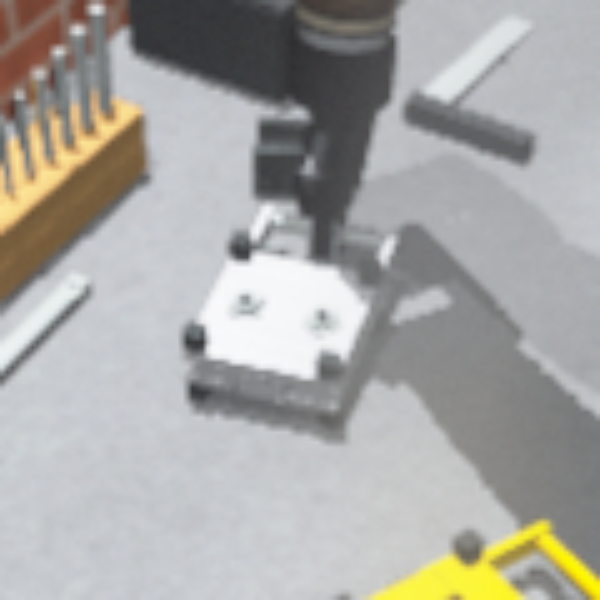

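Almost flat (about 1–2° left). I'll lower the last few millimetres slowly, keeping an eye on the force.

>>> move_arm:
  plan:
    - [[0,0,0,0,0.001,0.001,0],[0,0,0,0,0.001,0.002,0],[0,0,0,0,0.002,0.003,0],[0,0,0,0,0.002,0.004,0],[0,0,0,0,0.002,0.005,0]]

```text
time: 19.62
eef_pos: [0.636, -0.1601, 0.0159]
tcp_rot: [0.987, 0.117, -0.013, -0.113]
contact_force: [0.5, -1.9, 3.0]
opening: 0.101
```

```bash
python3 arc2.py 90 13; python3 - <<'E'
from h import *
im=read_camera('side'); cv2.imwrite('pics/s19.png',cv2.resize(im[120:240,250:370,::-1],None,fx=5,fy=5))
E
```

```text
t 19.625 eef [ 0.636  -0.1601  0.0159] F [ 0.5 -1.9  3. ] op 0.101 tilt 13.1 q [-0.47  0.55  1.67  0.2   1.08  0.76]
90.0 13.0 [-0.1 -0.  -0. ] [-0.0008  0.0005 -0.0017]
```

View pics/s19.png

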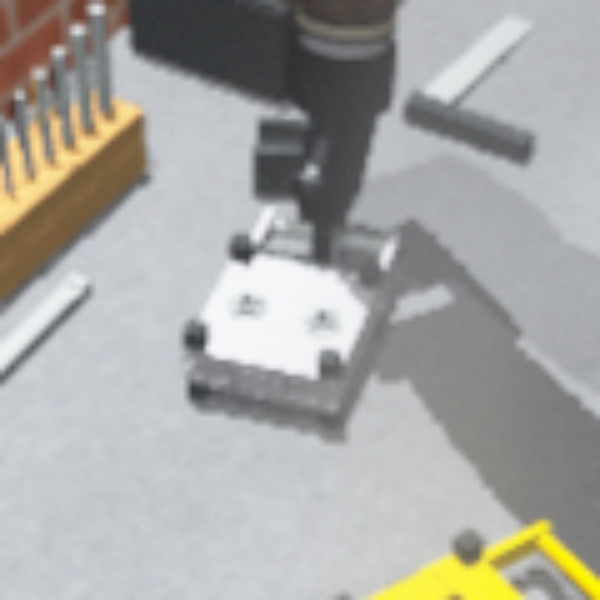

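>>> move_arm:
  plan:
    - [[0,0,0,0,0,0.0005,0],[0,0,0,0,0,0.001,0],[0,0,0,0,0,0.0015,0],[0,0,0,0,0,0.0015,0],[0,0,0,0,0,0.0015,0]]

```text
time: 20.3
eef_pos: [0.6361, -0.1604, 0.0146]
tcp_rot: [0.987, 0.117, -0.013, -0.112]
contact_force: [1.5, -4.4, 3.4]
opening: 0.103
```

>>> move_arm:
  plan:
    - [[0,0,0,0,-0.0005,0.001,0],[0,0,0,0,-0.001,0.0015,0],[0,0,0,0,-0.001,0.002,0],[0,0,0,0,-0.001,0.002,0],[0,0,0,0,-0.001,0.002,0]]

```text
time: 20.92
eef_pos: [0.6351, -0.1584, 0.012]
tcp_rot: [0.987, 0.118, -0.014, -0.113]
contact_force: [-0.6, 0.0, -5.9]
opening: 0.102
```

```bash
python3 - <<'E'
from h import *
s=get_state();print(s['contact_force'],s['eef_pos'])
im=read_camera('wrist'); cv2.imwrite('pics/w20.png',im[:,:,::-1])
for n in ['scene','side']:
    read_camera(n)
    for q in ['jig_bar','jig_bushes','jig_edge']: print(n,q,[(round(d['p'],2),np.round(d['centre'],1)) for d in pinpoint(n,q)])
E
```

```text
[-0.6300909   0.02129531 -5.91889009] [ 0.63507227 -0.15842973  0.01199782]
scene jig_bar [(0.82, array([396.2, 158.8])), (0.77, array([252. , 239.3])), (0.71, array([330.5, 170.6]))]
scene jig_bushes [(0.81, array([355.8, 184.3])), (0.77, array([422.6, 151. ])), (0.72, array([291.2, 235.7]))]
scene jig_edge [(0.84, array([373.9, 196.8])), (0.65, array([436.7, 155.1])), (0.64, array([304.8, 225.8]))]
side jig_bar [(0.93, array([349.8, 300.9])), (0.72, array([205.8, 243.3])), (0.61, array([315.9, 167.3])), (0.57, array([367. , 235.9])), (0.24, array([247.6, 198.8]))]
side jig_bushes [(0.93, array([342.5, 251.7])), (0.79, array([307.6, 180.9])), (0.72, array([353.4, 339.1])), (0.44, array([313.9, 166.6]))]
side jig_edge [(0.91, array([324.3, 268.2])), (0.64, array([351.7, 361.9])), (0.58, array([297.2, 187.1])), (0.41, array([246.2, 196. ]))]
```

View pics/w20.png

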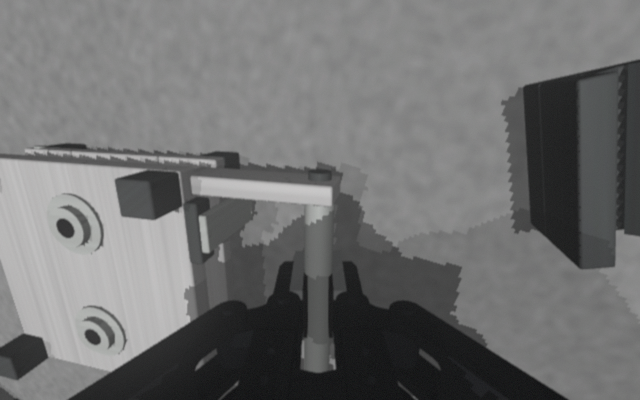

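```bash
python3 - <<'E'
from h import *
for k,a,b in [('bar',(252,239.3),(315.9,167.3)),('bush',(291.2,235.7),(307.6,180.9)),('edge',(304.8,225.8),(297.2,187.1))]:
    r=tri([('scene',a),('side',b)]); print(k,r.x.round(4),r.fun.round(1))
s=get_state(); print(s['eef_pos']-.0155*R.from_quat(s['tcp_rot']).as_matrix()[:,2], s['contact_force'],s['wrist_torque'])
im=read_camera('scene'); cv2.imwrite('pics/c21.png',cv2.resize(im[190:290,230:350,::-1],None,fx=6,fy=6,interpolation=2))
im=read_camera('side'); cv2.imwrite('pics/s21.png',cv2.resize(im[130:230,260:380,::-1],None,fx=6,fy=6,interpolation=2))
E
```

```text
bar [ 0.6329 -0.1624  0.0368] [ 0.2  0.2  0.3 -0.3]
bush [ 0.613  -0.0566  0.0478] [-1.8 -1.7 -2.4  1.9]
edge [ 0.6054 -0.0076  0.0748] [ 1.5  1.4  2.  -1.5]
[ 0.63657767 -0.16226699  0.02788031] [-0.43945893  0.6781814  -5.77427277] [-0.80337179 -0.20446408  0.08475656]
```

View pics/c21.png

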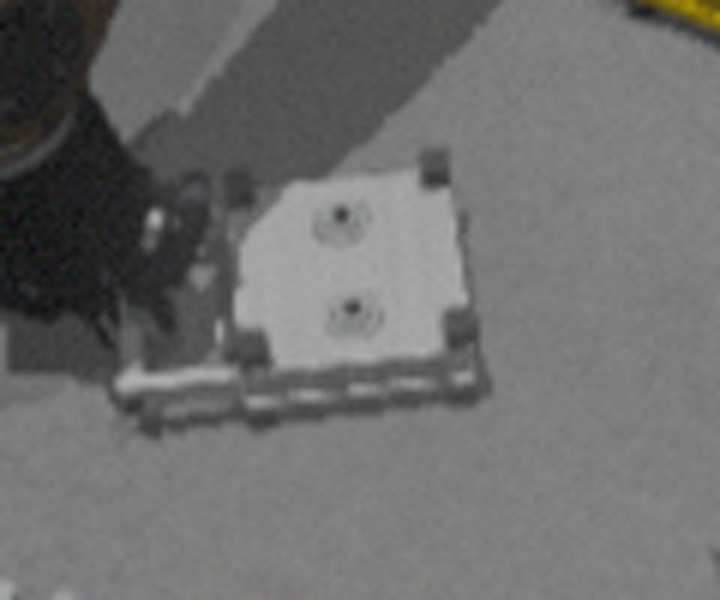

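View pics/s21.png

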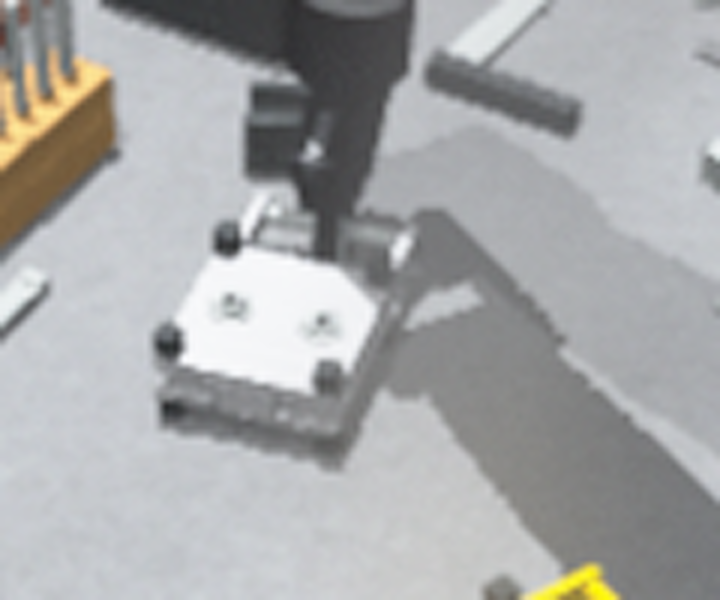

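>>> move_arm:
  plan:
    - [[-0.6,0,0,0,0,-0.0005,0],[-1.2,0,0,0,0,-0.001,0],[-1.8,0,0,0,0,-0.0015,0],[-2.4,0,0,0,0,-0.002,0],[-3,0,0,0,0,-0.0025,0]]

```text
time: 22.1
eef_pos: [0.6361, -0.1595, 0.0156]
tcp_rot: [0.989, 0.118, -0.01, -0.086]
contact_force: [-1.2, -0.0, -4.3]
opening: 0.109
```

```bash
cat > chk.py <<'E'
from h import *
s=get_state(); print(s['time'],'eef',s['eef_pos'].round(4),'bar~',(s['eef_pos']-.0155*R.from_quat(s['tcp_rot']).as_matrix()[:,2]).round(4),'F',s['contact_force'].round(1),'M',s['wrist_torque'].round(2))
P={}
for n in ['scene','side']:
    im=read_camera(n)
    for q,g in [('jig_bar',(.635,-.16,.032)),('jig_bushes',(.61,-.057,.048)),('jig_edge',(.6,-.01,.064)),('jig_catch',(.655,-.11,.0))]:
        g=proj(n,g)[0]; l=[d for d in pinpoint(n,q) if np.linalg.norm(d['centre']-g)<15]
        if l: P.setdefault(q,[]).append((n,l[0]['centre']))
for q,o in P.items():
    if len(o)==2: r=tri(o); print(q,r.x.round(4),np.abs(r.fun).max().round(1))
E
python3 chk.py
```

```text
22.1 eef [ 0.6361 -0.1595  0.0156] bar~ [ 0.6367 -0.1621  0.0309] F [-1.2 -0.  -4.3] M [-0.3  -0.09  0.12]
jig_bar [ 0.6391 -0.1587  0.0361] 1.8
jig_bushes [ 0.6088 -0.0596  0.0513] 1.2
jig_edge [ 0.604  -0.0109  0.0676] 1.8
jig_catch [ 0.6536 -0.1055  0.0113] 1.0
```

>>> move_arm:
  plan:
    - [[-0.3,0,0,0,0,0,0],[-0.6,0,0,0,0,0.0005,0],[-1,0,0,0,0,0.001,0],[-1,0,0,0,0,0.001,0],[-1,0,0,0,0,0.001,0]]

```text
time: 23.22
eef_pos: [0.6362, -0.1597, 0.0145]
tcp_rot: [0.99, 0.118, -0.008, -0.078]
contact_force: [-1.5, -2.6, -3.5]
opening: 0.102
```

```bash
python3 chk.py;  python3 - <<'E'
from h import *
im=read_camera('side'); cv2.imwrite('pics/s22.png',cv2.resize(im[130:230,260:380,::-1],None,fx=6,fy=6,interpolation=2))
E
```

```text
23.225 eef [ 0.6362 -0.1597  0.0145] bar~ [ 0.6367 -0.1621  0.0298] F [-1.5 -2.6 -3.5] M [-0.62 -0.11  0.08]
jig_bar [ 0.6411 -0.1603  0.0325] 0.8
jig_bushes [ 0.6072 -0.0552  0.0464] 1.5
jig_edge [ 0.6033 -0.0076  0.0557] 1.2
jig_catch [ 0.6581 -0.1104  0.0101] 1.0
```

View pics/s22.png

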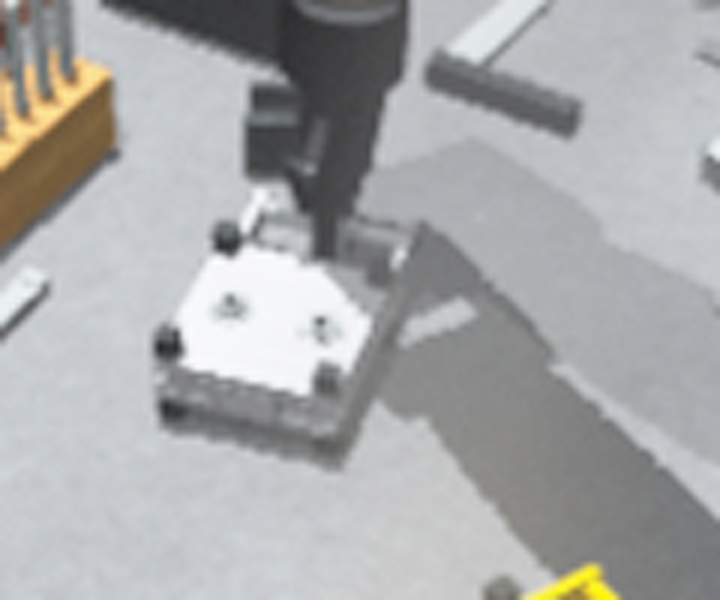

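>>> move_arm:
  plan:
    - [[0,0,0,0,0,-0.0005,0],[-0.5,0,0,0,0,-0.0005,0],[-1,0,0,0,0,-0.0005,0],[-1,0,0,0,0,-0.0005,0],[-1,0,0,0,0,-0.0005,0]]
  force: 20

```text
time: 24.4
eef_pos: [0.6361, -0.1595, 0.0149]
tcp_rot: [0.991, 0.118, -0.008, -0.069]
contact_force: [-0.8, -1.9, -3.2]
opening: 0.104
```

```bash
python3 chk.py
```

```text
24.4 eef [ 0.6361 -0.1595  0.0149] bar~ [ 0.6366 -0.1616  0.0303] F [-0.8 -1.9 -3.2] M [-0.43  0.    0.2 ]
jig_bar [ 0.6335 -0.1671  0.0268] 0.4
jig_bushes [ 0.6118 -0.0538  0.0503] 1.5
jig_edge [ 0.6024 -0.0164  0.0625] 2.4
jig_catch [ 0.6552 -0.1066  0.0164] 0.5
```

>>> move_arm:
  plan:
    - [[0,0,0,0,0,0,0.016],[0,0,0,0,0,0,0.024],[0,0,0,0,0,0,0.032],[0,0,0,0,0,0,0.036],[0,0,0,0,0,-0.005,0.036]]

```text
time: 25.52
eef_pos: [0.6359, -0.1599, 0.0196]
tcp_rot: [0.991, 0.118, -0.008, -0.07]
contact_force: [-0.2, 0.1, -0.2]
opening: 0.421
```

```bash
python3 chk.py;  python3 - <<'E'
from h import *
s=get_state(); print(s['opening'])
im=read_camera('wrist'); cv2.imwrite('pics/w23.png',im[:,:,::-1])
E
```

```text
25.525 eef [ 0.6359 -0.1599  0.0196] bar~ [ 0.6364 -0.162   0.0349] F [-0.2  0.1 -0.2] M [-0.04 -0.03  0.04]
jig_bar [ 0.641  -0.168   0.0252] 0.9
jig_bushes [ 0.6034 -0.0554  0.0457] 2.6
jig_edge [ 0.6101 -0.0142  0.0634] 2.2
jig_catch [ 0.6578 -0.1043  0.0207] 0.9
0.42183025488940173
```

View pics/w23.png

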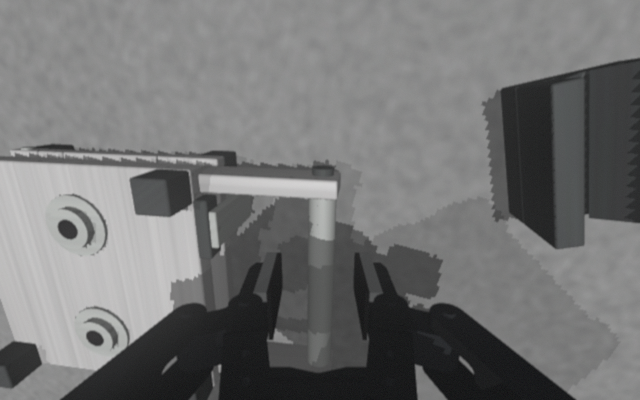

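Released with near-zero force. The bar sits centred between the open fingers at column 320. I'll retract straight back along the fingers.

>>> move_arm:
  plan:
    - [[0,0,0,0,0,-0.02,0.036],[0,0,0,0,0,-0.05,0.036],[0,0,0,0,0,-0.09,0.036],[0,0,0,0,0,-0.13,0.036],[0,0,0,0,0,-0.16,0.036]]

```text
time: 26.7
eef_pos: [0.6421, -0.1826, 0.1824]
tcp_rot: [0.991, 0.118, -0.006, -0.068]
contact_force: [0.2, -1.0, 0.2]
opening: 0.422
```

```bash
python3 chk.py;  python3 - <<'E'
from h import *
for n in ['wrist','scene','side']:
    im=read_camera(n); cv2.imwrite(f'pics/{n}24.png',im[:,:,::-1])
    if n!='wrist':
        u=proj(n,(.61,-.08,.04))[0].astype(int); cv2.imwrite(f'pics/{n}24c.png',cv2.resize(im[u[1]-55:u[1]+55,u[0]-65:u[0]+65,::-1],None,fx=5.4,fy=5.4,interpolation=2))
E
```

```text
26.7 eef [ 0.6421 -0.1826  0.1824] bar~ [ 0.6426 -0.1847  0.1978] F [ 0.2 -1.   0.2] M [-0.09 -0.07  0.01]
jig_bar [ 0.6392 -0.1622  0.0357] 0.5
jig_edge [ 0.604  -0.0083  0.0676] 2.2
jig_catch [ 0.6568 -0.1102  0.0106] 0.0
```

View pics/wrist24.png

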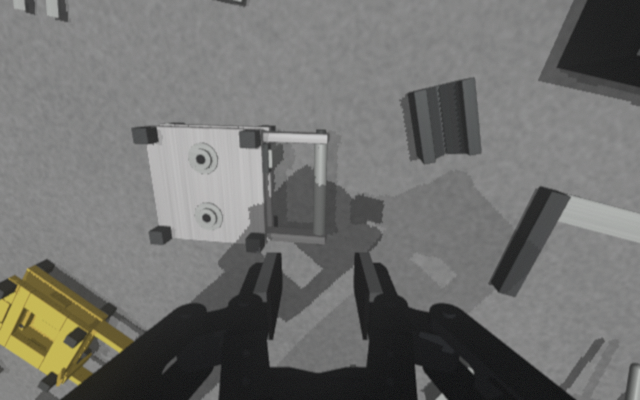

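View pics/scene24c.png

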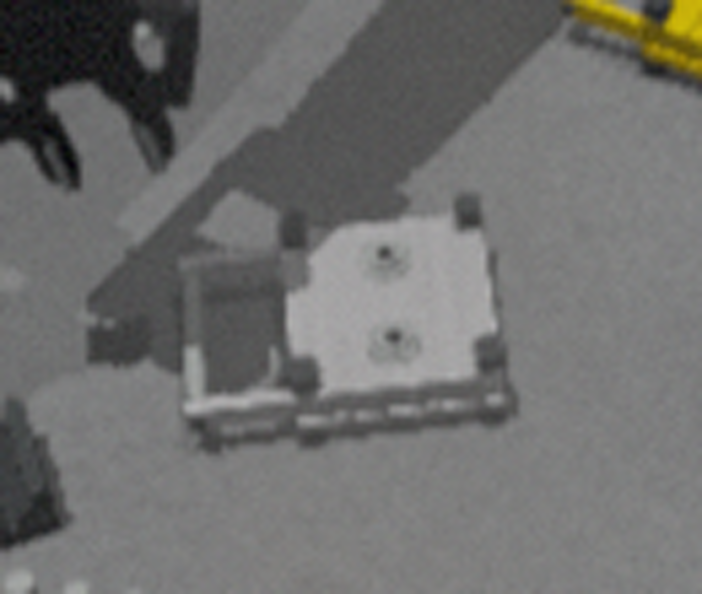

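View pics/side24c.png

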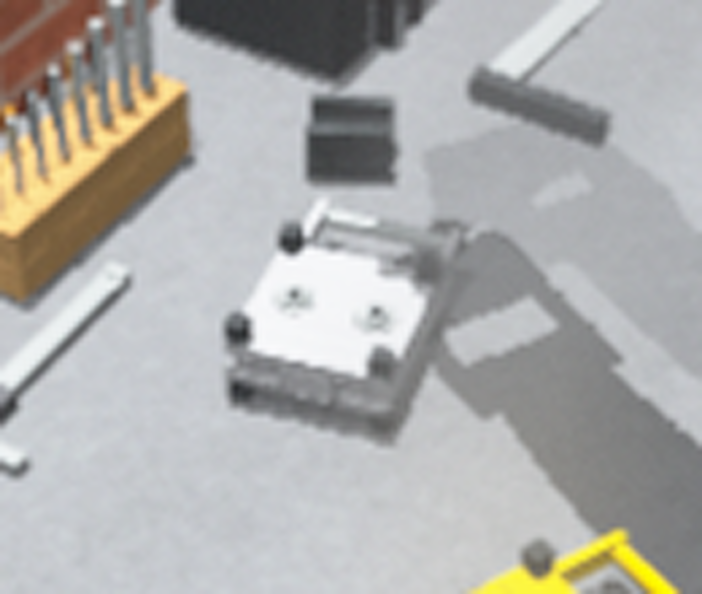

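View pics/scene24.png

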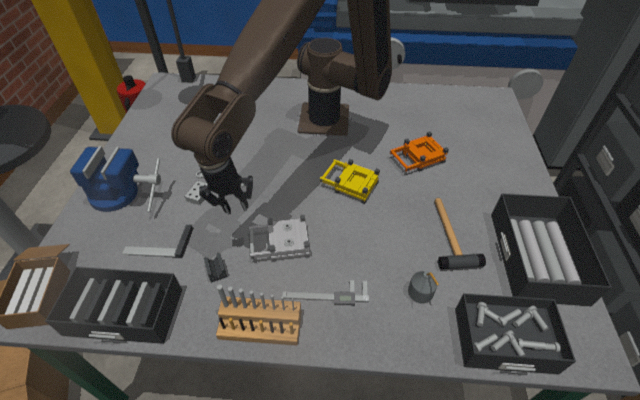

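```bash
python3 - <<'E'
from h import *
s=get_state(); im=read_camera('wrist')[:,:,::-1].copy()
cs=np.array([.606,-.058])
def W(p,v):  # flipped jig: x -> along angle a, y -> ?, z down
    x,y,a=v; X=np.array([np.cos(a),np.sin(a),0]); Z=np.array([0,0,-1.]); Y=np.cross(Z,X)
    return np.array([x,y,.064])+p[0]*X+p[1]*Y+p[2]*Z
pts={'jig_bar':(-.105,0,.032),'jig_bushes':(0,0,.016),'jig_edge':(.055,0,0)}
O=[]
for n in ['wrist','scene','side']:
    if n!='wrist': read_camera(n)
    for q,p in pts.items():
        g=proj(n,W(p,(.61,-.058,1.80)),s)[0]
        l=[d for d in pinpoint(n,q) if np.linalg.norm(d['centre']-g)<25]
        if l: O.append((q,n,l[0]['centre']))
f=lambda v: np.concatenate([proj(n,W(pts[q],v),s)[0]-uv for q,n,uv in O])
r=least_squares(f,(.61,-.058,1.80),loss='soft_l1'); print(r.x); 
for o,e in zip(O,f(r.x).reshape(-1,2)): print(o[0],o[1],e.round(1))
def ln(a,b,c):
    u,v=proj('wrist',np.array([W(a,r.x),W(b,r.x)]),s); cv2.line(im,tuple(int(q*8) for q in u),tuple(int(q*8) for q in v),c,1,cv2.LINE_AA,3)
h=.055
for z,c in [(0,(0,0,255)),(.064,(0,255,0)),(.016,(255,0,255))]:
    q=[(-h,-h,z),(h,-h,z),(h,h,z),(-h,h,z)]
    for i in range(4): ln(q[i],q[(i+1)%4],c)
ln((-.105,-.044,.032),(-.105,.044,.032),(255,0,0))
for y in (-.028,.028): ln((-.009,y,.011),(.009,y,.011),(0,255,255))
cv2.imwrite('pics/w25.png',cv2.resize(im[90:270,110:370],None,fx=3,fy=3))
E
```

```text
[ 0.61348667 -0.0602205   1.77233654]
jig_bar wrist [ 0.3 -0. ]
jig_bushes wrist [-0.2 -0.8]
jig_edge wrist [-1.3  1.3]
jig_bar scene [-3.6 -1.2]
jig_edge scene [0.7 2.3]
jig_bar side [ 1.  -0.8]
jig_bushes side [-6.1 -2.6]
jig_edge side [ 3.  -1.1]
```

View pics/w25.png

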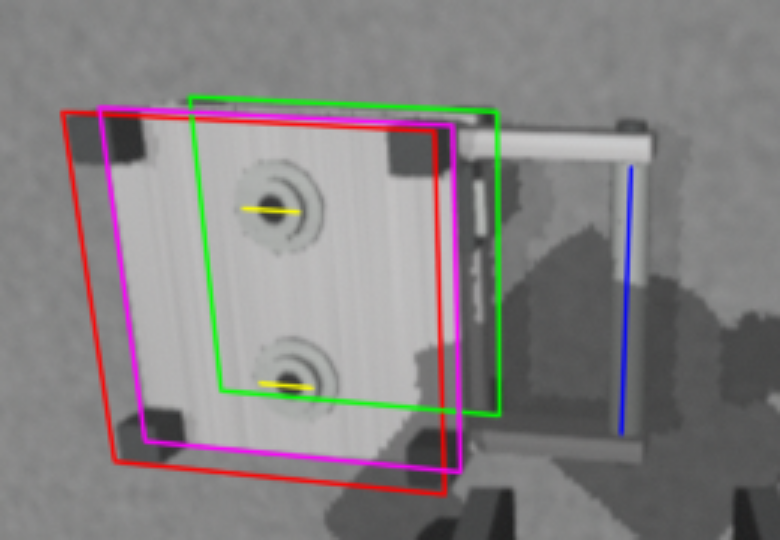

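```bash
python3 - <<'E'
from h import *
im0=cv2.imread('pics/scene0.png'); im1=cv2.imread('pics/scene24.png')
for nm,(x0,y0,x1,y1) in dict(caliper=(280,275,372,308),oil=(405,265,440,305),mallet=(430,195,490,275),vblock=(200,250,232,284),square=(120,222,196,262),yellow=(318,155,382,204)).items():
    a=cv2.cvtColor(im0[y0:y1,x0:x1],6).astype(np.float32); b=cv2.cvtColor(im1[y0:y1,x0:x1],6).astype(np.float32)
    print(nm,cv2.phaseCorrelate(a,b))
s=get_state(); print(s['time'],s['contact_force'])
print(ticket.sign_off())
E
```

```text
caliper ((0.017429129961641365, 0.01193878338728993), 1.01287548913172)
oil ((-0.023805040037043312, -0.11906995748959659), 0.9933152082893584)
mallet ((-0.056629786382483616, -0.048582158461059066), 0.9774549134572347)
vblock ((0.4054559645203337, 0.0966941611280383), 0.9633942544460297)
square ((-0.16513216701818578, 0.11331982952218667), 0.9603976839780808)
yellow ((0.08998496186310234, 0.025783620187315393), 0.7824756616353988)
27.95 [-0.07266655  0.08299514  1.11729945]
the job is handed in; nothing more can be done
None
```

The jig is turned over and stands flat on the leaf's four feet with the bushes up. The job is handed in at 27.95 s of the 59 s allowed.

**Shutting the leaf:** I pushed the leaf past upright and it dropped onto the catch's nose. I then pressed near its free edge with about 11 to 16 N until it stopped at z ≈ 48 mm, the shut height. The wrist picture showed the catch over the leaf's edge.

**Turning over:** I gripped the hand bar and rolled the jig over its hinge-side edge onto its side face, then on over the leaf feet. Two things did not go quite to plan:
- **Carried on its side:** while standing on its side face, it was lifted by about 3 mm at most and carried about 40 mm before I rolled it on.
- **Overshot flat:** near the end it went about 4 to 5° past flat, held in the grip. I rotated it back until both ends carried load, then let go.

**Last checks:**
- **Flatness:** an upside-down, level jig pose matches the wrist detections to within about 1 px. A few scene and side detections disagree by 3 to 6 px, so the pictures show it level only to within a few mm.
- **Other tools:** image comparison put shifts at 0.4 px or less for the caliper, oil can, mallet, V-block, square and yellow jig. I did not measure the setting block or the spanner; they were partly hidden at the end, and the arm did not work low near them.
- **Robot:** the gripper was well clear of the jig and touching nothing.
- **Not seen directly:** I did not see the link plate after turning over. I take it to be inside because the leaf is shut and nothing lies loose on the bench.

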